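# Bait the ground feeder with a scoop of suet balls

## Robot

A 6-joint arm with a two-finger parallel gripper is mounted at the origin on the work surface. World frame = base frame: x ahead of the robot, y to its left, z up, the work surface at z = 0. Lengths are in m, angles in degrees, forces in N, time in s.
With the tool pointing down it reaches from about 0.25 to 0.725 m from the base axis. Payload 9.7 kg.
Tool frame: the origin (TCP) lies at the very end of the fingers, on their centre line; the grasp point (between the pads) lies 19 mm behind it; z points along the fingers, y is the direction in which the jaws open and shut (so a half turn about z gives the same grasp; the last joint's range is limited). The gripper opens to 85 mm and grips with 20 to 120 N. Pads are 22 mm wide; open, the fingers measure 114 mm over their backs; the gripper's body (76 mm by 85 mm) begins 54 mm behind the grasp point. The pads swing forward as they close: fully open they stand 13 mm farther back than shut.
Start: joints at [72.536, 4.979, 10.078, 95.1, 0, 90], TCP at [0.165, 0.525, 0.231] pointing down, gripper open.
Joint ranges: [-179.16, 179.16], [-48.56, 103.87], [-65.8, 70.77], [-126.05, 130.52], [-82.76, 87.17], [-180, 180]. Speed limits (degrees/s): [127.2, 127.2, 147.25, 180, 180, 180].

## Interface

Orientations are given as [roll, pitch, yaw] about the fixed x, y, z axes, in that order (R = Rz(yaw) Ry(pitch) Rx(roll)).
In Python, from workcell import bot gives the robot as it stands. The module is installed in compiled form; this text tells all that it offers.
- The arm moves only by the tool step_arm, never from a script. Its arguments are lists of equal length, an entry for each row: "dr": the turn, a rotation vector about the tool's x, y, z in rad, a list of three; "xyz": the shift along the tool's x, y, z in units of 40 mm (1.0 is 40 mm), a list of three; "gripper": the opening, from 0 (shut) to 1 (fully open). In form: {"dr": [[wx, wy, wz], ...], "xyz": [[x, y, z], ...], "gripper": [gripper, ...]}. A call has exactly 8 rows; each row is the pose to reach, as a shift and turn from the pose commanded when the call began, along the tool's axes at that moment; what a row does not reach only later rows make up. A row lasts 1/10 s, in which the tool goes at most 50 mm and 8.59 degrees, less where a joint would pass 70% of its speed; a pose out of reach is approached as far as the arm can. A call with a gripper value outside its range is refused whole. The fingers move at their own pace and stop on an object; "squeeze" is the grip in N (left out, the last holds). Time passes only in rows, so rows that repeat a pose let the fingers close, or fill a call up. It gives the time, the measured TCP pose, the force and the opening at its end, in the units of the state.
- bot.get_obs(): the state, without advancing time (a new reading comes with each control period).
- bot.camera(name): name is "side" or "top" or "wrist"; returns a dict with "image" (400x640x3 uint8, red, green, blue), "camera_matrix" (3x3 intrinsics, pixels), "k1" (the pictures are not rectified: a ray, as slopes to the right and down, at radius r is drawn at 1 + k1 r^2 times it, then the intrinsics apply), "R" (3x3) and "t" (3): a world point X has camera coordinates R X + t. Camera axes: x right, y down, z forward; pixel columns grow to the right and rows downward; lengths in m; the calibration is good to about 2 mm. A picture is of the moment at which its call begins. There is no depth.
- bot.job_done(): hands the job in, once; it reports no verdict.
Trained networks look in a picture, given as the dict that the camera call returned (one of the last four; its "shot" number tells which), for a name from the list of things; names that differ only in an ending like _2 or _b are one class to them, and where a whole thing is asked for, a point or a joint stands for the part that bears it (a point fixed in the world has none). Each returns a list of dicts, best first, with "p" (0 to 1); they miss things now and then, are a little off and sometimes report something else, mostly with a low value. They report only what shows in the picture. A call takes as long as a camera call. They do not tell look-alikes from the thing itself.
- bot.regions_of(picture, thing): "region" (400x640 bool, what is visible of it) and "box" ([centre column, centre row, width, height] in pixels, round what is visible of it).
The state is a dict: "time": time; "q": joint angles; "qd": joint speeds; "joint_efforts": joint torques, N m; "ee_pos": TCP position; "tcp_rot": TCP orientation; "wrist_force": force on the tool from outside, world axes, zero at the start; "torque": the same for the moment, N m; "opening": finger opening in m.
Only numpy, scipy, OpenCV 4.12 (cv2) and the standard library are available. Lean on these libraries where they do the work, as an engineer would, in place of code of your own. Each camera call takes 0.05 s, during which the arm holds its last target.

## Task

Take the scoop from its mat, scoop suet balls out of the white tub and tip at least three of them into the round steel pan of the feeder, then stand the empty scoop upright back on its mat. Handle the balls with the scoop only, never with the fingers, spill none (every ball ends in the pan or the tub), and leave the other things on the table where they are.

Things in the scene. Friction and masses are not known exactly. Their poses are not given: they have to be found in the camera images.
- scoop_grip (a point): Centre of the wooden handle of the aluminium feed scoop. The handle is a level bar 105 mm long (along x), 20 mm wide (y), 24 mm high (z), its centre 88 mm above the underside of the scoop. x points along the scoop from handle to open nose, z up when the scoop stands on its flat bottom. Scoop 0.19 kg, balance point about 64 mm ahead of (x) and 63 mm below this point.
- scoop_bowl (a point): Centre of the inner floor of the scoop's bowl, 2 mm above its underside; axes as scoop_grip, 92.5 mm ahead of it. Bowl: flat square shovel 84 x 84 mm of 2 mm sheet, open on top and at the nose; lip 42 mm ahead of this point; back wall 42 mm high; sides 34 mm high at the back, then 22 mm, ending 25 mm short of the lip. A neck rises behind the back wall to the handle's front end.
- tub_floor (a point): Centre of the inner floor (5 mm above the table) of the white open feed tub, fixed to the table. Inside 250 mm long (x) and 150 mm wide (y), walls 5 mm thick, rim 40 mm above this floor. The balls lie in the half towards +x; the end towards -x starts empty for about 120 mm.
- pan (a point): Centre of the inner floor of the round steel feeder pan, 16 mm above the table, z up. Pan 150 mm across at the floor, 184 mm at the rim, 32 mm deep inside, wall 3 mm, fixed in the middle of a plywood board 200 x 200 x 12 mm that is fixed to the table.
- mat_top (a point): Centre of the top of the thin black rubber mat on which the scoop stands: 240 mm long (x), 120 mm wide (y), 4 mm thick, fixed.
- ball0: Suet ball 1 of 8, alike: light brown, lumpy, 31 mm across, 14 g; origin at its centre. Waxy and slippery (friction about 0.25 on anything); it stays put on slopes up to about 6 degrees and runs down steeper ones.
- ball1: Suet ball 2 of 8, alike: light brown, lumpy, 31 mm across, 14 g; origin at its centre. Waxy and slippery (friction about 0.25 on anything); it stays put on slopes up to about 6 degrees and runs down steeper ones.
- ball2: Suet ball 3 of 8, alike: light brown, lumpy, 31 mm across, 14 g; origin at its centre. Waxy and slippery (friction about 0.25 on anything); it stays put on slopes up to about 6 degrees and runs down steeper ones.
- ball3: Suet ball 4 of 8, alike: light brown, lumpy, 31 mm across, 14 g; origin at its centre. Waxy and slippery (friction about 0.25 on anything); it stays put on slopes up to about 6 degrees and runs down steeper ones.
- ball4: Suet ball 5 of 8, alike: light brown, lumpy, 31 mm across, 14 g; origin at its centre. Waxy and slippery (friction about 0.25 on anything); it stays put on slopes up to about 6 degrees and runs down steeper ones.
- ball5: Suet ball 6 of 8, alike: light brown, lumpy, 31 mm across, 14 g; origin at its centre. Waxy and slippery (friction about 0.25 on anything); it stays put on slopes up to about 6 degrees and runs down steeper ones.
- ball6: Suet ball 7 of 8, alike: light brown, lumpy, 31 mm across, 14 g; origin at its centre. Waxy and slippery (friction about 0.25 on anything); it stays put on slopes up to about 6 degrees and runs down steeper ones.
- ball7: Suet ball 8 of 8, alike: light brown, lumpy, 31 mm across, 14 g; origin at its centre. Waxy and slippery (friction about 0.25 on anything); it stays put on slopes up to about 6 degrees and runs down steeper ones.
- canister_mid (a point): Centre of a loose black film canister, upright, 34 mm across, 50 mm high: leave it alone.
- scissors_mid (a point): Middle of loose scissors lying flat, about 180 mm long (along x), 80 mm wide at the grips, 12 mm high: leave them alone.
- calipers_mid (a point): Middle of loose steel calipers lying flat, 190 mm long (along x), jaws reaching 55 mm to +y, 12 mm high: leave them alone.
- cone_mid (a point): Centre of a loose grey weighing cone standing upright, 68 mm across the foot, 90 mm high: leave it alone.
Not all that is in view belongs to the job. Leave any orange or pink look-alike of the ball7 alone.

How it is judged (in metres and radians):
On the way:
1. at least one ball lies in the bowl of the scoop, lifted clear of the tub's walls (((distance between ball0 and scoop_bowl below 0.06 m and z of ball0 in the frame of scoop_bowl above 0 m and height (world z) of ball0 above 0.085 m) or (distance between ball1 and scoop_bowl below 0.06 m and z of ball1 in the frame of scoop_bowl above 0 m and height (world z) of ball1 above 0.085 m) or (distance between ball2 and scoop_bowl below 0.06 m and z of ball2 in the frame of scoop_bowl above 0 m and height (world z) of ball2 above 0.085 m) or (distance between ball3 and scoop_bowl below 0.06 m and z of ball3 in the frame of scoop_bowl above 0 m and height (world z) of ball3 above 0.085 m) or (distance between ball4 and scoop_bowl below 0.06 m and z of ball4 in the frame of scoop_bowl above 0 m and height (world z) of ball4 above 0.085 m) or (distance between ball5 and scoop_bowl below 0.06 m and z of ball5 in the frame of scoop_bowl above 0 m and height (world z) of ball5 above 0.085 m) or (distance between ball6 and scoop_bowl below 0.06 m and z of ball6 in the frame of scoop_bowl above 0 m and height (world z) of ball6 above 0.085 m) or (distance between ball7 and scoop_bowl below 0.06 m and z of ball7 in the frame of scoop_bowl above 0 m and height (world z) of ball7 above 0.085 m))), for 0.2 s.
At the end, for the whole second after the job is handed in: At least three balls lie in the pan (within 85 mm of its axis, under 55 mm above its floor), every other ball in the pan or tub; the scoop stands upright (0.15 rad), its bowl centre over the mat (within 120 mm along, 60 mm across its centre), its floor under 12 mm above it ((((horizontal distance between ball1 and pan below 0.085 m and z of ball1 in the frame of pan below 0.055 m) and (horizontal distance between ball0 and pan below 0.085 m and z of ball0 in the frame of pan below 0.055 m) and ((horizontal distance between ball2 and pan below 0.085 m and z of ball2 in the frame of pan below 0.055 m) or (horizontal distance between ball3 and pan below 0.085 m and z of ball3 in the frame of pan below 0.055 m) or (horizontal distance between ball4 and pan below 0.085 m and z of ball4 in the frame of pan below 0.055 m) or (horizontal distance between ball5 and pan below 0.085 m and z of ball5 in the frame of pan below 0.055 m) or (horizontal distance between ball6 and pan below 0.085 m and z of ball6 in the frame of pan below 0.055 m) or (horizontal distance between ball7 and pan below 0.085 m and z of ball7 in the frame of pan below 0.055 m))) or ((horizontal distance between ball2 and pan below 0.085 m and z of ball2 in the frame of pan below 0.055 m) and ((horizontal distance between ball0 and pan below 0.085 m and z of ball0 in the frame of pan below 0.055 m) or (horizontal distance between ball1 and pan below 0.085 m and z of ball1 in the frame of pan below 0.055 m)) and ((horizontal distance between ball3 and pan below 0.085 m and z of ball3 in the frame of pan below 0.055 m) or (horizontal distance between ball4 and pan below 0.085 m and z of ball4 in the frame of pan below 0.055 m) or (horizontal distance between ball5 and pan below 0.085 m and z of ball5 in the frame of pan below 0.055 m) or (horizontal distance between ball6 and pan below 0.085 m and z of ball6 in the frame of pan below 0.055 m) or (horizontal distance between ball7 and pan below 0.085 m and z of ball7 in the frame of pan below 0.055 m))) or ((horizontal distance between ball3 and pan below 0.085 m and z of ball3 in the frame of pan below 0.055 m) and ((horizontal distance between ball0 and pan below 0.085 m and z of ball0 in the frame of pan below 0.055 m) or (horizontal distance between ball1 and pan below 0.085 m and z of ball1 in the frame of pan below 0.055 m) or (horizontal distance between ball2 and pan below 0.085 m and z of ball2 in the frame of pan below 0.055 m)) and ((horizontal distance between ball4 and pan below 0.085 m and z of ball4 in the frame of pan below 0.055 m) or (horizontal distance between ball5 and pan below 0.085 m and z of ball5 in the frame of pan below 0.055 m) or (horizontal distance between ball6 and pan below 0.085 m and z of ball6 in the frame of pan below 0.055 m) or (horizontal distance between ball7 and pan below 0.085 m and z of ball7 in the frame of pan below 0.055 m))) or ((horizontal distance between ball4 and pan below 0.085 m and z of ball4 in the frame of pan below 0.055 m) and ((horizontal distance between ball0 and pan below 0.085 m and z of ball0 in the frame of pan below 0.055 m) or (horizontal distance between ball1 and pan below 0.085 m and z of ball1 in the frame of pan below 0.055 m) or (horizontal distance between ball2 and pan below 0.085 m and z of ball2 in the frame of pan below 0.055 m) or (horizontal distance between ball3 and pan below 0.085 m and z of ball3 in the frame of pan below 0.055 m)) and ((horizontal distance between ball5 and pan below 0.085 m and z of ball5 in the frame of pan below 0.055 m) or (horizontal distance between ball6 and pan below 0.085 m and z of ball6 in the frame of pan below 0.055 m) or (horizontal distance between ball7 and pan below 0.085 m and z of ball7 in the frame of pan below 0.055 m))) or ((horizontal distance between ball5 and pan below 0.085 m and z of ball5 in the frame of pan below 0.055 m) and ((horizontal distance between ball0 and pan below 0.085 m and z of ball0 in the frame of pan below 0.055 m) or (horizontal distance between ball1 and pan below 0.085 m and z of ball1 in the frame of pan below 0.055 m) or (horizontal distance between ball2 and pan below 0.085 m and z of ball2 in the frame of pan below 0.055 m) or (horizontal distance between ball3 and pan below 0.085 m and z of ball3 in the frame of pan below 0.055 m) or (horizontal distance between ball4 and pan below 0.085 m and z of ball4 in the frame of pan below 0.055 m)) and ((horizontal distance between ball6 and pan below 0.085 m and z of ball6 in the frame of pan below 0.055 m) or (horizontal distance between ball7 and pan below 0.085 m and z of ball7 in the frame of pan below 0.055 m))) or ((horizontal distance between ball6 and pan below 0.085 m and z of ball6 in the frame of pan below 0.055 m) and ((horizontal distance between ball0 and pan below 0.085 m and z of ball0 in the frame of pan below 0.055 m) or (horizontal distance between ball1 and pan below 0.085 m and z of ball1 in the frame of pan below 0.055 m) or (horizontal distance between ball2 and pan below 0.085 m and z of ball2 in the frame of pan below 0.055 m) or (horizontal distance between ball3 and pan below 0.085 m and z of ball3 in the frame of pan below 0.055 m) or (horizontal distance between ball4 and pan below 0.085 m and z of ball4 in the frame of pan below 0.055 m) or (horizontal distance between ball5 and pan below 0.085 m and z of ball5 in the frame of pan below 0.055 m)) and (horizontal distance between ball7 and pan below 0.085 m and z of ball7 in the frame of pan below 0.055 m))) and ((horizontal distance between ball0 and pan below 0.085 m and z of ball0 in the frame of pan below 0.055 m) or (x of ball0 in the frame of tub_floor between -0.125 and 0.125 m and y of ball0 in the frame of tub_floor between -0.075 and 0.075 m and z of ball0 in the frame of tub_floor below 0.05 m)) and ((horizontal distance between ball1 and pan below 0.085 m and z of ball1 in the frame of pan below 0.055 m) or (x of ball1 in the frame of tub_floor between -0.125 and 0.125 m and y of ball1 in the frame of tub_floor between -0.075 and 0.075 m and z of ball1 in the frame of tub_floor below 0.05 m)) and ((horizontal distance between ball2 and pan below 0.085 m and z of ball2 in the frame of pan below 0.055 m) or (x of ball2 in the frame of tub_floor between -0.125 and 0.125 m and y of ball2 in the frame of tub_floor between -0.075 and 0.075 m and z of ball2 in the frame of tub_floor below 0.05 m)) and ((horizontal distance between ball3 and pan below 0.085 m and z of ball3 in the frame of pan below 0.055 m) or (x of ball3 in the frame of tub_floor between -0.125 and 0.125 m and y of ball3 in the frame of tub_floor between -0.075 and 0.075 m and z of ball3 in the frame of tub_floor below 0.05 m)) and ((horizontal distance between ball4 and pan below 0.085 m and z of ball4 in the frame of pan below 0.055 m) or (x of ball4 in the frame of tub_floor between -0.125 and 0.125 m and y of ball4 in the frame of tub_floor between -0.075 and 0.075 m and z of ball4 in the frame of tub_floor below 0.05 m)) and ((horizontal distance between ball5 and pan below 0.085 m and z of ball5 in the frame of pan below 0.055 m) or (x of ball5 in the frame of tub_floor between -0.125 and 0.125 m and y of ball5 in the frame of tub_floor between -0.075 and 0.075 m and z of ball5 in the frame of tub_floor below 0.05 m)) and ((horizontal distance between ball6 and pan below 0.085 m and z of ball6 in the frame of pan below 0.055 m) or (x of ball6 in the frame of tub_floor between -0.125 and 0.125 m and y of ball6 in the frame of tub_floor between -0.075 and 0.075 m and z of ball6 in the frame of tub_floor below 0.05 m)) and ((horizontal distance between ball7 and pan below 0.085 m and z of ball7 in the frame of pan below 0.055 m) or (x of ball7 in the frame of tub_floor between -0.125 and 0.125 m and y of ball7 in the frame of tub_floor between -0.075 and 0.075 m and z of ball7 in the frame of tub_floor below 0.05 m)) and x of scoop_bowl in the frame of mat_top between -0.12 and 0.12 m and y of scoop_bowl in the frame of mat_top between -0.06 and 0.06 m and z of scoop_bowl in the frame of mat_top below 0.012 m and angle between scoop_bowl's own z axis and vertical below 0.15 rad); the robot touches nothing.
It fails at once if a finger presses on a ball (over 0.5 N) (contact force between the fingers and ball0 above 0.5 N or contact force between the fingers and ball1 above 0.5 N or contact force between the fingers and ball2 above 0.5 N or contact force between the fingers and ball3 above 0.5 N or contact force between the fingers and ball4 above 0.5 N or contact force between the fingers and ball5 above 0.5 N or contact force between the fingers and ball6 above 0.5 N or contact force between the fingers and ball7 above 0.5 N).
It fails at once if the black film canister is moved by more than 30 mm (distance of canister_mid from where it was at the start of the episode above 0.03 m).
It fails at once if the scissors is moved by more than 30 mm (distance of scissors_mid from where it was at the start of the episode above 0.03 m).
It fails at once if the calipers is moved by more than 30 mm (distance of calipers_mid from where it was at the start of the episode above 0.03 m).
It fails at once if the weighing cone is moved by more than 30 mm (distance of cone_mid from where it was at the start of the episode above 0.03 m).
It also fails if it takes over 67 s, if anything falls off the work surface, if the arm or the gripper's body presses on something with over 40 N, if the wrist force passes 120 N, or if a joint passes its speed limit or range.

## Working session

There is one attempt and no reset: what is moved stays moved. The work goes in short steps, Python scripts to look and compute and a tool call to move; the robot and the scene stay as the last step left them, time stands still between calls to the robot, and variables do not carry over. Pictures are saved under pics/ and viewed, and the job is handed in when it is done.

Besides the shell and the picture viewer there is one more tool, called after ">>>" in YAML: its name, and indented under it one key for each argument. step_arm: Moves the arm, as the interface text tells. Its arguments: {"type":"object","properties":{"dr":{"type":"array"},"xyz":{"type":"array"},"gripper":{"type":"array"},"squeeze":{"type":"number"}},"required":["dr","xyz","gripper"]}

```bash
mkdir -p pics; cat > h.py <<'E'
import numpy as np, cv2
from workcell import bot
def save(c,n): cv2.imwrite('pics/'+n,cv2.cvtColor(c['image'],cv2.COLOR_RGB2BGR))
def dist(c): return np.array([c['k1'],0,0,0,0.])
def ray(c,uv):
    K=np.array(c['camera_matrix'],float)
    p=cv2.undistortPoints(np.array(uv,float).reshape(-1,1,2),K,dist(c)).reshape(-1,2)
    R=np.array(c['R']);t=np.array(c['t'])
    d=np.c_[p,np.ones(len(p))]@R
    return -R.T@t,d
def onz(c,uv,z):
    o,d=ray(c,uv); return o+d*((z-o[2])/d[:,2])[:,None]
def proj(c,X):
    R=np.array(c['R']);t=np.array(c['t'],float)
    return cv2.projectPoints(np.array(X,float).reshape(-1,3),cv2.Rodrigues(R)[0],t,np.array(c['camera_matrix'],float),dist(c))[0].reshape(-1,2)
E
python3 - <<'E'
from h import *
print(bot.get_obs())
for n in ['side','top','wrist']:
    c=bot.camera(n); save(c,n+'0.png'); print(n,-np.array(c['R']).T@c['t'],c['camera_matrix'],c['k1'],np.round(c['R'],3).tolist())
E
```

```text
{'time': 0.0, 'q': array([ 7.25370103e+01,  5.00984864e+00,  1.00333355e+01,  9.51003253e+01,
       -6.22143306e-05,  9.00006533e+01]), 'qd': array([ 0.04816338, -0.08293593,  0.00484375,  0.04172734, -0.00743056,
       -0.09260057]), 'joint_efforts': array([-1.49419238e-04, -5.20390928e+01,  4.64798641e+01,  1.64635474e-02,
       -1.45087442e-04,  6.87947107e-06]), 'ee_pos': array([0.16497655, 0.52441868, 0.23058507]), 'tcp_rot': array([-1.79923161e+02,  6.30904194e-05,  1.62536357e+02]), 'wrist_force': array([-0.48100881,  2.05678199,  0.16643757]), 'torque': array([-0.05815392, -0.01132631,  0.01073482]), 'opening': 0.08489215275579454}
side [-0.00078821 -0.54619223  0.6922985 ] [[398.70880986   0.         320.61437818]
 [  0.         398.70880986 199.53114323]
 [  0.           0.           1.        ]] -0.030840756228730414 [[0.764, -0.645, -0.001], [-0.374, -0.442, -0.816], [0.526, 0.623, -0.579]]
top [0.42543232 0.07025193 1.42500338] [[432.89080109   0.         323.25690464]
 [  0.         432.89080109 199.64218729]
 [  0.           0.           1.        ]] -0.06342815763745577 [[-0.028, -0.999, -0.018], [-0.995, 0.029, -0.096], [0.096, 0.015, -0.995]]
wrist [0.08480093 0.54846961 0.37295351] [[338.55709741   0.         320.60083063]
 [  0.         338.55709741 192.54540673]
 [  0.           0.           1.        ]] -0.029588333076003767 [[0.301, 0.953, -0.001], [0.901, -0.284, 0.326], [0.311, -0.1, -0.945]]
```

View pics/top0.png

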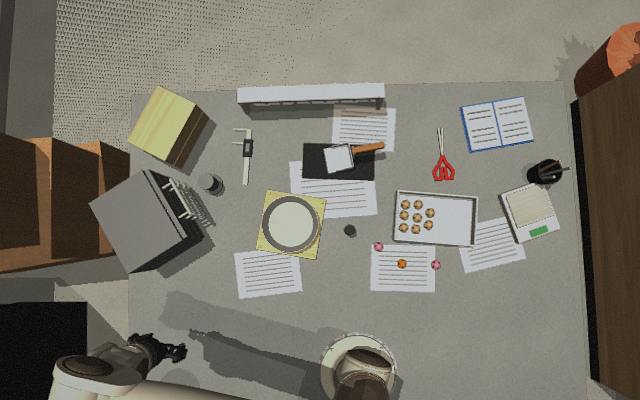

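View pics/side0.png

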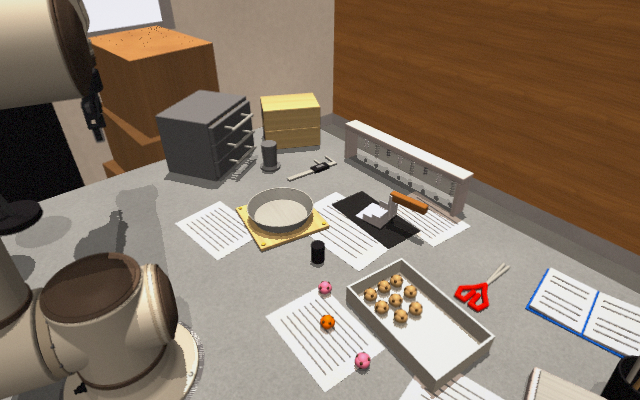

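View pics/wrist0.png

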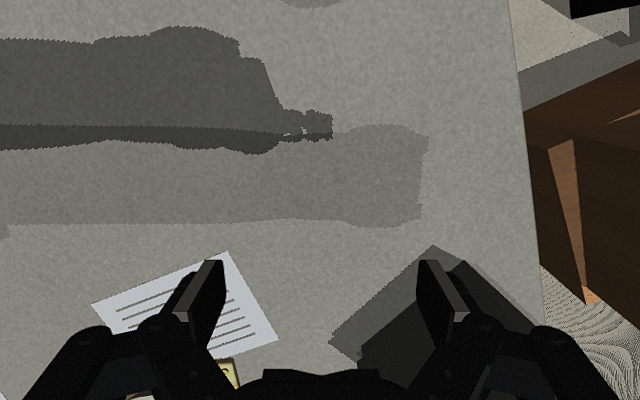

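The top view (image up = world +x, left = +y) shows the tub at (435,218) with its balls at the +y end. The pan is at (291,222). The scoop, on its mat at (340,160), has its nose to the left and its handle at (368,148). The scissors are at (442,165) and the canister at (350,230). Next I measure them.

```bash
python3 - <<'E'
from h import *
for n in ['top','side']:
    c=bot.camera(n); 
    im=c['image'].copy()
    for th,z in [('scoop_grip',.09),('ball0',.0205),('tub_floor',.045),('pan',.048),('mat_top',.004),('canister_mid',.05)]:
        try: r=bot.regions_of(c,th)
        except Exception as e: print(th,e); continue
        for d in r[:10]:
            b=d['box']; 
            print(n,th,round(d['p'],2),np.round(b,1),int(d['region'].sum()),np.round(onz(c,[b[:2]],z),3).tolist())
            if th!='ball0' and d['p']>.5: im[d['region']]=im[d['region']]//2+np.array([0,120,0],np.uint8)
    # zoom crops
    cr=c['image'][120:260,220:500] if n=='top' else c['image'][160:390,220:520]
    cv2.imwrite(f'pics/{n}z.png',cv2.cvtColor(cv2.resize(cr,None,fx=2.6,fy=2.6,interpolation=cv2.INTER_CUBIC),cv2.COLOR_RGB2BGR))
    cv2.imwrite(f'pics/{n}r.png',im[:,:,::-1])
E
```

```text
top scoop_grip 0.77 [353.5 160.   60.8  29.2] 925 [[0.676, -0.007, 0.09]]
top ball0 0.53 [420.8 206.4   8.5   8.6] 40 [[0.53, -0.225, 0.02]]
top ball0 0.53 [379.4 248.2   7.9   6.4] 53 [[0.398, -0.085, 0.02]]
top ball0 0.51 [405.8 214.2   9.5   4.5] 63 [[0.506, -0.175, 0.02]]
top ball0 0.41 [400.4 265.1  12.    7.7] 48 [[0.342, -0.15, 0.02]]
top ball0 0.4 [403.1 227.   10.5   8.8] 74 [[0.464, -0.164, 0.02]]
top ball0 0.4 [414.9 228.1  13.4  12.1] 54 [[0.46, -0.202, 0.02]]
top ball0 0.38 [418.8 218.7   4.    6.3] 71 [[0.49, -0.217, 0.02]]
top tub_floor 0.6 [436.5 219.6  83.   61.5] 3636 [[0.484, -0.268, 0.045]]
top pan 0.68 [208.8 184.4  27.5  25.5] 432 [[0.619, 0.46, 0.048]]
top pan 0.67 [291.1 223.9  73.2  67.1] 3824 [[0.484, 0.196, 0.048]]
top mat_top 0.67 [338.7 162.1  71.   36.4] 1742 [[0.686, 0.037, 0.004]]
top canister_mid 0.63 [349.  228.   11.6  16. ] 82 [[0.465, 0.012, 0.05]]
side scoop_grip 0.79 [389.  209.4  69.2  35.1] 1132 [[0.651, -0.042, 0.09]]
side ball0 0.77 [359.8 359.2  16.8  17.5] 213 [[0.333, -0.263, 0.02]]
side ball0 0.64 [384.4 286.9  12.2  14.3] 141 [[0.501, -
[... 164 characters left out ...]
 0.59 [369.6 295.1  11.9  19.1] 151 [[0.459, -0.167, 0.02]]
side ball0 0.57 [397.  317.6  12.4  16.1] 162 [[0.459, -0.245, 0.02]]
side ball0 0.54 [327.1 322.8  14.1  20.8] 180 [[0.341, -0.162, 0.02]]
side ball0 0.51 [415.  308.6  12.2   9.4] 134 [[0.505, -0.255, 0.02]]
side ball0 0.43 [382.  307.9  17.7  19.3] 167 [[0.454, -0.208, 0.02]]
side ball0 0.41 [398.  281.5  16.3  11.7] 121 [[0.537, -0.18, 0.02]]
side tub_floor 0.79 [421.3 327.8 151.8 136.8] 9199 [[0.459, -0.303, 0.045]]
side pan 0.97 [283.4 220.5  93.4  64.2] 3755 [[0.45, 0.138, 0.048]]
side mat_top 0.76 [376.9 219.7  81.   54.3] 1763 [[0.682, 0.02, 0.004]]
side canister_mid 0.7 [317.9 251.6  13.9  18. ] 272 [[0.442, -0.012, 0.05]]
```

View pics/topz.png

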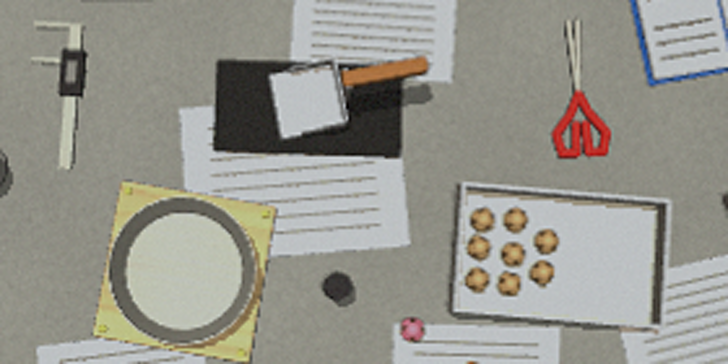

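View pics/sidez.png

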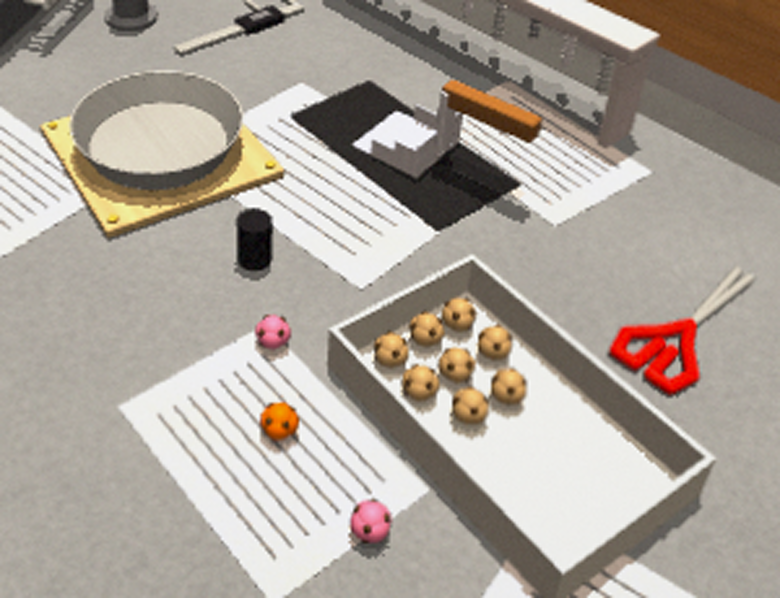

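```bash
cat > fit.py <<'E'
from h import *
from scipy.optimize import least_squares
def hmask(c,box):
    hsv=cv2.cvtColor(c['image'],cv2.COLOR_RGB2HSV); m=((hsv[...,0]<20)&(hsv[...,1]>130)&(hsv[...,2]>50))
    x0,y0,x1,y1=box; o=np.zeros(m.shape,bool); o[y0:y1,x0:x1]=m[y0:y1,x0:x1]; return o
E
python3 - <<'E'
from fit import *
T=bot.camera('top');S=bot.camera('side')
mt=hmask(T,(345,130,400,165)); ms=hmask(S,(385,180,440,225))
print(mt.sum(),ms.sum())
B=np.array([[a*.0525,b*.01,d*.012] for a in(-1,1) for b in(-1,1) for d in(-1,1)])
def box(p):
    x,y,th=p; c,s=np.cos(th),np.sin(th)
    return B@np.array([[c,s,0],[-s,c,0],[0,0,1]])+[x,y,.092]
def hull(c,p):
    h=cv2.convexHull(proj(c,box(p)).astype(np.float32)).reshape(-1,2); return h
def feat_m(m):
    cs,_=cv2.findContours(m.astype(np.uint8),0,2); k=max(cs,key=cv2.contourArea)
    ys,xs=np.nonzero(m); return xs,ys
def mom(h):
    F=16; im=np.zeros((400*1,640*1),np.uint8)
    # polygon moments
    M=cv2.moments(h); cx,cy=M['m10']/M['m00'],M['m01']/M['m00']; A=M['m00']
    return np.array([cx,cy,M['mu20']/A,M['mu11']/A,M['mu02']/A])
def momm(m):
    ys,xs=np.nonzero(m); return np.array([xs.mean(),ys.mean(),xs.var(),np.cov(xs,ys)[0,1],ys.var()])
ft,fs=momm(mt),momm(ms)
w=np.array([1,1,.03,.06,.03])
def res(p): return np.r_[(mom(hull(T,p))-ft)*w,(mom(hull(S,p))-fs)*w]
r=least_squares(res,[.7,-.05,np.pi/2+.1])
print('handle',r.x[:2],np.degrees(r.x[2]),np.round(r.fun,2))
x,y,th=r.x; print('bowl',x+.0925*np.cos(th),y+.0925*np.sin(th))
# tub rim corners outer
z=np.array([(460,183),(672,200),(660,330),(450,315)])/2.6+[220,120]
t=onz(T,z,.045); print('tub top',t.round(3).tolist(),t.mean(0))
z=np.array([(475,256),(714,460),(557,570),(331,328)])/2.6+[220,160]
s=onz(S,z,.045); print('tub side',s.round(3).tolist(),s.mean(0))
for t in(t,s):
    d=[np.linalg.norm(t[i]-t[(i+1)%4]) for i in range(4)]; e=(t[0]+t[3]-t[1]-t[2]); print(np.round(d,3),np.degrees(np.arctan2(e[1],e[0])))
z=np.array([(219,60),(403,70),(401,158),(213,150)])/2.6+[220,120]
t=onz(T,z,.004); print('mat',t.round(3).tolist(),t.mean(0)); 
# board
z=np.array([(123,181),(277,209),(248,361),(94,337)])/2.6+[220,120]
t=onz(T,z,.012); print('board',t.round(3).tolist(),t.mean(0)); 
z=np.array([(41,122),(178,58),(283,170),(112,238)])/2.6+[220,160]
t=onz(S,z,.012); print('board side',t.round(3).tolist(),t.mean(0)); 
E
```

```text
202 392
handle [ 0.71338173 -0.05204513] 96.35407270981966 [ 0.34  0.12  0.34  0.06  0.04 -0.29 -0.75  0.41  0.44  0.22]
bowl 0.7031445454102083 0.039886635380347216
tub top [[0.581, -0.146, 0.045], [0.553, -0.407, 0.045], [0.394, -0.383, 0.045], [0.42, -0.126, 0.045]] [ 0.48696925 -0.26557245  0.045     ]
tub side [[0.58, -0.153, 0.045], [0.549, -0.407, 0.045], [0.392, -0.385, 0.045], [0.424, -0.132, 0.045]] [ 0.48612129 -0.26932283  0.045     ]
[0.263 0.161 0.258 0.163] 83.94886312896153
[0.256 0.159 0.255 0.158] 82.81136320672604
mat [[0.755, 0.15, 0.004], [0.734, -0.086, 0.004], [0.62, -0.078, 0.004], [0.638, 0.161, 0.004]] [0.68670795 0.03670971 0.004     ]
board [[0.6, 0.275, 0.012], [0.559, 0.081, 0.012], [0.37, 0.123, 0.012], [0.405, 0.315, 0.012]] [0.4834726  0.19848809 0.012     ]
board side [[0.408, 0.316, 0.012], [0.601, 0.323, 0.012], [0.557, 0.08, 0.012], [0.364, 0.108, 0.012]] [0.48223844 0.20689223 0.012     ]
```

```bash
cat > plan.py <<'E'
import sys
from h import *
from scipy.spatial.transform import Rotation as Rn
# scoop yaw psi, pitch up (nose up) a : tool R when holding: tool x = scoop x, tool z = -scoop z
def Rt(psi,a=0): # nose-up a deg
    return Rn.from_euler('xyz',[180,0,psi],degrees=True)*Rn.from_euler('y',a,degrees=True)
def go(pos,R,verbose=True):
    o=bot.get_obs(); P=np.array(o['ee_pos']); R0=Rn.from_euler('xyz',o['tcp_rot'],degrees=True)
    d=R0.inv().apply(np.array(pos)-P)/.04; w=(R0.inv()*R).as_rotvec()
    print('t',round(o['time'],2),'at',P.round(4),np.round(o['tcp_rot'],2),'open',round(o['opening'],4),'F',np.round(o['wrist_force'],1))
    print('xyz',d.round(3),'dr',w.round(4),'rows>=',round(np.linalg.norm(d)*.8,1),round(np.degrees(np.linalg.norm(w))/8.59,1))
E
python3 -c "
from plan import *
print(Rt(90,10).apply([1,0,0]))
go([.713,-.052,.16],Rt(96.35))"
```

```text
[1.55257751e-16 9.84807753e-01 1.73648178e-01]
t 0.95 at [0.1651 0.5246 0.2313] [180.    -0.   162.54] open 0.0855 F [ 0.   0.4 -0. ]
xyz [-17.393  -9.641   1.782] dr [ 0.     -0.      1.1552] rows>= 16.0 7.7
```

>>> step_arm:
  xyz:
    - [-0.9,-0.5,0]
    - [-1.9,-1.05,0]
    - [-2.9,-1.6,0]
    - [-3.9,-2.15,0]
    - [-4.9,-2.7,0]
    - [-5.9,-3.25,0]
    - [-6.9,-3.8,0]
    - [-7.9,-4.35,0]
  dr:
    - [0,0,0.07]
    - [0,0,0.14]
    - [0,0,0.21]
    - [0,0,0.28]
    - [0,0,0.35]
    - [0,0,0.42]
    - [0,0,0.49]
    - [0,0,0.56]
  gripper: [1,1,1,1,1,1,1,1]

```text
time: 1.75
ee_pos: [0.4153, 0.2623, 0.2315]
tcp_rot: [180.0, 0.0, 130.3]
wrist_force: [0.5, 1.7, -0.2]
opening: 0.0854
```

```bash
python3 -c "
from plan import *
go([.713,-.052,.16],Rt(96.35))"
```

```text
t 1.75 at [0.4153 0.2623 0.2315] [179.96   0.   130.29] open 0.0854 F [ 0.5  1.7 -0.2]
xyz [-10.806   0.595   1.79 ] dr [ 7.000e-04 -1.000e-04  5.924e-01] rows>= 8.8 4.0
```

>>> step_arm:
  xyz:
    - [-1.15,0.06,0.1]
    - [-2.3,0.12,0.2]
    - [-3.45,0.18,0.4]
    - [-4.6,0.24,0.6]
    - [-5.75,0.3,0.8]
    - [-6.9,0.4,1.0]
    - [-8.1,0.45,1.1]
    - [-9.2,0.5,1.2]
  dr:
    - [0,0,0.075]
    - [0,0,0.15]
    - [0,0,0.225]
    - [0,0,0.3]
    - [0,0,0.37]
    - [0,0,0.45]
    - [0,0,0.52]
    - [0,0,0.592]
  gripper: [1,1,1,1,1,1,1,1]

```text
time: 2.55
ee_pos: [0.6694, -0.0051, 0.1828]
tcp_rot: [-180.0, -0.0, 96.3]
wrist_force: [-0.4, 0.8, -0.1]
opening: 0.0854
```

```bash
python3 -c "
from plan import *
go([.713,-.052,.15],Rt(96.35))
c=bot.camera('wrist');save(c,'w1.png')
print(proj(c,[[.713,-.052,.104]]), np.round(c['R'],2))
for r in bot.regions_of(c,'scoop_grip')[:2]: print(r['p'],r['box'])
"
```

```text
t 2.55 at [ 0.6694 -0.0051  0.1828] [-179.99   -0.     96.34] open 0.0854 F [-0.4  0.8 -0.1]
xyz [-1.286  0.954  0.819] dr [-0.0001 -0.     -0.0001] rows>= 1.4 0.0
[[371.95050246 265.55935241]] [[ 0.99  0.11 -0.  ]
 [ 0.1  -0.94  0.33]
 [ 0.04 -0.32 -0.95]]
0.94 [360.5, 198.8, 97.7, 244.4]
```

View pics/w1.png

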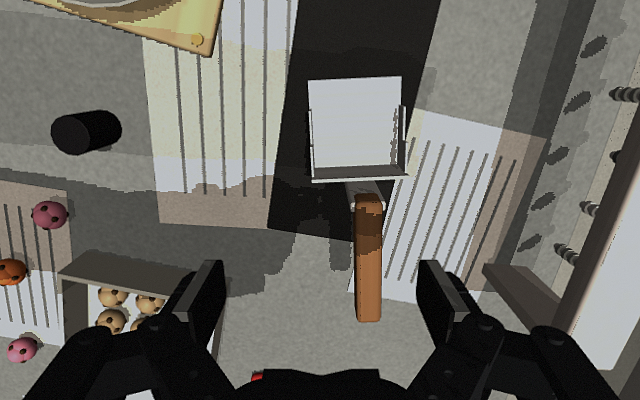

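The wrist view shows the scoop straight ahead. Its handle top runs from about (368,200) to (369,320), close to the predicted centre of (372,266). I refine on those pixels.

```bash
python3 - <<'E'
from plan import *
from fit import hmask
c=bot.camera('wrist')
m=hmask(c,(340,185,400,330)); ys,xs=np.nonzero(m); print(len(xs))
for r in range(195,325,10):
    k=xs[ys==r]
    if len(k): print(r,k.min(),k.max(),end='; ')
top=[[np.mean([xs[ys==r].min(),xs[ys==r].max()]),r] for r in (230,300)]
P=onz(c,top,.104); print('\n',P, np.degrees(np.arctan2(*(P[0]-P[1])[[1,0]])))
E=onz(c,[[368,195],[369,322]],.104); print(E,E.mean(0),np.linalg.norm(E[0]-E[1]))
# back wall top of bowl, lip
z=.004+.044
print(onz(c,[[309,180],[408,176]],z),onz(c,[[307,80],[401,77]],.006))
E
```

```text
3118
195 369 376; 205 356 382; 215 356 381; 225 356 381; 235 356 381; 245 356 381; 255 357 381; 265 357 381; 275 357 381; 285 357 381; 295 357 380; 305 357 380; 315 357 380; 
 [[ 0.70619867 -0.02434764  0.104     ]
 [ 0.71495862 -0.08306939  0.104     ]] 98.48466324174623
[[ 0.70148857  0.00164888  0.104     ]
 [ 0.71857017 -0.10361953  0.104     ]] [ 0.71002937 -0.05098533  0.104     ] 0.10664529559250971
[[ 0.65998168 -0.00923485  0.048     ]
 [ 0.74269933  0.00323316  0.048     ]] [[0.6490913  0.07018094 0.006     ]
 [0.73177864 0.08170837 0.006     ]]
```

```bash
python3 -c "
from plan import *
go([.709,-.039,.13],Rt(98.2))
go([.709,-.039,.073],Rt(98.2))"
```

```text
t 2.7 at [ 0.669  -0.0054  0.1811] [-1.7984e+02 -1.0000e-02  9.6340e+01] open 0.0854 F [0.4 0.5 0.6]
xyz [-0.945  0.904  1.274] dr [-0.0027 -0.0003 -0.0324] rows>= 1.5 0.2
t 2.7 at [ 0.669  -0.0054  0.1811] [-1.7984e+02 -1.0000e-02  9.6340e+01] open 0.0854 F [0.4 0.5 0.6]
xyz [-0.946  0.908  2.699] dr [-0.0027 -0.0003 -0.0324] rows>= 2.4 0.2
```

```bash
cat >> plan.py <<'E'
import json,os
def cmd():
    P=np.array([.165,.525,.231]); R=Rn.from_euler('xyz',[180,0,162.536],degrees=True)
    for xyz,dr in json.load(open('log.json')):
        P=P+R.apply(np.array(xyz)*.04); R=R*Rn.from_rotvec(dr)
    return P,R
def add(xyz,dr):
    L=json.load(open('log.json')) ; L.append([xyz,dr]); json.dump(L,open('log.json','w'))
def go(pos,R):
    o=bot.get_obs(); M=np.array(o['ee_pos']); P,R0=cmd()
    d=R0.inv().apply(np.array(pos)-P)/.04; w=(R0.inv()*R).as_rotvec()
    print('t',round(o['time'],2),'cmd',P.round(4),R0.as_euler('xyz',degrees=True).round(2),'meas',M.round(4),np.round(o['tcp_rot'],2),'open',round(o['opening'],4),'F',np.round(o['wrist_force'],1))
    print('xyz',d.round(3),'dr',w.round(4),'rows>=',round(np.linalg.norm(d)*.8,1),round(np.degrees(np.linalg.norm(w))/8.59,1))
E
echo '[[[-7.9,-4.35,0],[0,0,0.56]],[[-9.2,0.5,1.2],[0,0,0.592]]]' > log.json
python3 -c "
from plan import *
go([.709,-.039,.13],Rt(98.2))
go([.709,-.039,.073],Rt(98.2))"
```

```text
t 2.7 cmd [ 0.6682 -0.0029  0.183 ] [180.    -0.    96.53] meas [ 0.669  -0.0054  0.1811] [-1.7984e+02 -1.0000e-02  9.6340e+01] open 0.0854 F [0.4 0.5 0.6]
xyz [-1.013  0.911  1.325] dr [-0.     -0.     -0.0291] rows>= 1.5 0.2
t 2.7 cmd [ 0.6682 -0.0029  0.183 ] [180.    -0.    96.53] meas [ 0.669  -0.0054  0.1811] [-1.7984e+02 -1.0000e-02  9.6340e+01] open 0.0854 F [0.4 0.5 0.6]
xyz [-1.013  0.911  2.75 ] dr [-0.     -0.     -0.0291] rows>= 2.5 0.2
```

>>> step_arm:
  xyz:
    - [-0.5,0.45,0.4]
    - [-1.0,0.9,0.8]
    - [-1.0,0.9,1.2]
    - [-1.0,0.9,1.6]
    - [-1.0,0.9,2.0]
    - [-1.0,0.9,2.4]
    - [-1.0,0.9,2.75]
    - [-1.0,0.9,2.75]
  dr:
    - [0,0,-0.015]
    - [0,0,-0.029]
    - [0,0,-0.029]
    - [0,0,-0.029]
    - [0,0,-0.029]
    - [0,0,-0.029]
    - [0,0,-0.029]
    - [0,0,-0.029]
  gripper: [1,1,1,1,1,1,1,1]

```text
time: 3.5
ee_pos: [0.7073, -0.038, 0.0714]
tcp_rot: [-179.8, -0.0, 98.3]
wrist_force: [-0.2, 0.2, 0.4]
opening: 0.0854
```

```bash
python3 - <<'E'
from plan import *
add([-1,.9,2.75],[0,0,-.029])
go([.709,-.039,.073],Rt(98.2))
c=bot.camera('wrist');save(c,'w2.png');c=bot.camera('side')
cv2.imwrite('pics/s2.png',cv2.resize(c['image'][100:290,260:560,::-1],None,fx=2.5,fy=2.5))
E
```

```text
t 3.5 cmd [ 0.7085 -0.0385  0.073 ] [180.     0.    98.19] meas [ 0.7073 -0.038   0.0714] [-1.7984e+02 -4.0000e-02  9.8260e+01] open 0.0854 F [-0.2  0.2  0.4]
xyz [-0.014  0.011 -0.   ] dr [-0.     -0.     -0.0001] rows>= 0.0 0.0
```

View pics/w2.png

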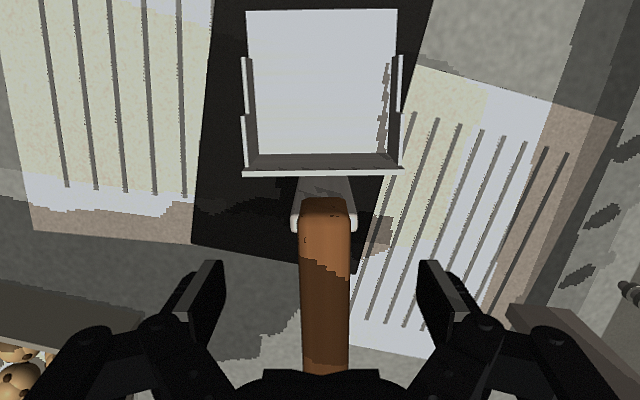

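View pics/s2.png

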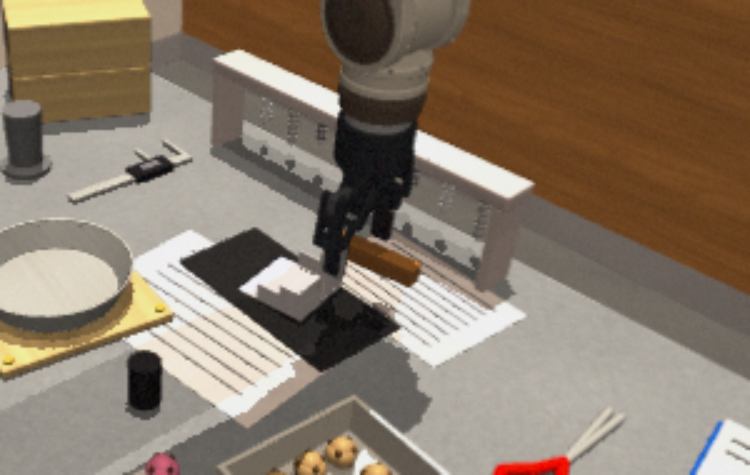

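The handle sits centred between the open fingers, at about column 325 against a midpoint of 321, and its axis is parallel. I close the gripper.

>>> step_arm:
  xyz:
    - [0,0,0]
    - [0,0,0]
    - [0,0,0]
    - [0,0,0]
    - [0,0,0]
    - [0,0,0]
    - [0,0,0]
    - [0,0,0]
  dr:
    - [0,0,0]
    - [0,0,0]
    - [0,0,0]
    - [0,0,0]
    - [0,0,0]
    - [0,0,0]
    - [0,0,0]
    - [0,0,0]
  gripper: [0.6,0.4,0,0,0,0,0,0]
  squeeze: 110

```text
time: 4.4
ee_pos: [0.7087, -0.039, 0.0737]
tcp_rot: [180.0, 0.0, 98.2]
wrist_force: [-0.5, -1.1, 5.6]
opening: 0.0184
```

>>> step_arm:
  xyz:
    - [0,0,-0.1]
    - [0,0,-0.3]
    - [0,0,-0.6]
    - [0,0,-0.9]
    - [0,0,-1.2]
    - [0,0,-1.5]
    - [0,0,-1.8]
    - [0,0,-2.0]
  dr:
    - [0,0,0]
    - [0,0,0]
    - [0,0,0]
    - [0,0,0]
    - [0,0,0]
    - [0,0,0]
    - [0,0,0]
    - [0,0,0]
  gripper: [0,0,0,0,0,0,0,0]

```text
time: 5.2
ee_pos: [0.7088, -0.0389, 0.155]
tcp_rot: [179.9, 0.0, 98.2]
wrist_force: [0.4, -0.2, -2.2]
opening: 0.0184
```

```bash
python3 - <<'E'
from plan import *
add([0,0,-2],[0,0,0])
go([.709,-.039,.073],Rt(98.2))
c=bot.camera('wrist');save(c,'w3.png');c=bot.camera('side')
cv2.imwrite('pics/s3.png',cv2.resize(c['image'][100:290,260:560,::-1],None,fx=2.5,fy=2.5))
E
```

```text
t 5.2 cmd [ 0.7085 -0.0385  0.153 ] [180.     0.    98.19] meas [ 0.7088 -0.0389  0.155 ] [1.7993e+02 1.0000e-02 9.8190e+01] open 0.0184 F [ 0.4 -0.2 -2.2]
xyz [-0.014  0.011  2.   ] dr [-0.     -0.     -0.0001] rows>= 1.6 0.0
```

View pics/w3.png

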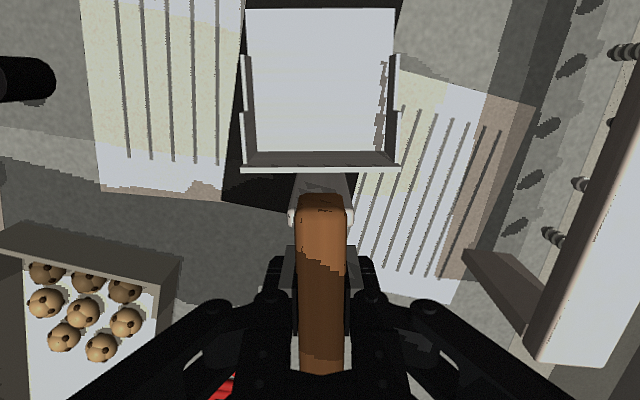

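View pics/s3.png

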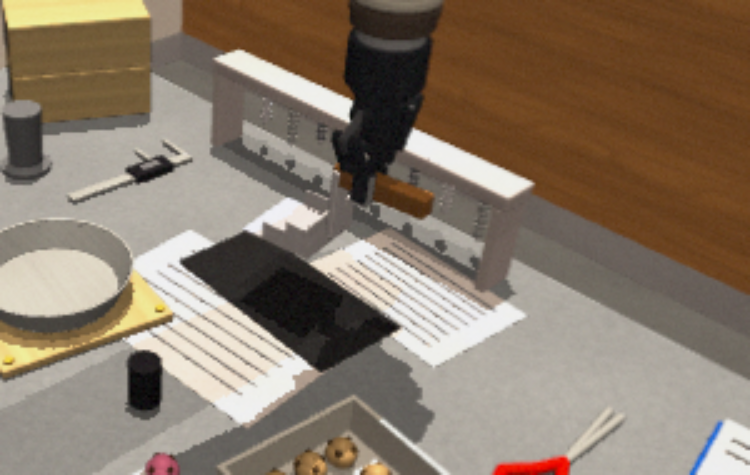

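The scoop is held level and clear of the mat; in the wrist picture its bowl is at columns 243–400. I carry it over the empty end of the tub.

```bash
python3 -c "
from plan import *
go([.470,-.409,.17],Rt(83.4))"
```

```text
t 5.3 cmd [ 0.7085 -0.0385  0.153 ] [180.     0.    98.19] meas [ 0.7091 -0.0389  0.155 ] [1.7988e+02 2.0000e-02 9.8190e+01] open 0.0185 F [ 0.6 -0.9 -2.2]
xyz [-8.318 -7.222 -0.425] dr [-0.     -0.      0.2582] rows>= 8.8 1.7
```

>>> step_arm:
  xyz:
    - [-0.15,-0.1,-0.1]
    - [-0.5,-0.4,-0.25]
    - [-1.0,-0.85,-0.4]
    - [-1.6,-1.35,-0.5]
    - [-2.2,-1.9,-0.5]
    - [-2.8,-2.4,-0.5]
    - [-3.4,-2.95,-0.5]
    - [-4.0,-3.5,-0.5]
  dr:
    - [0,0,0]
    - [0,0,0.03]
    - [0,0,0.06]
    - [0,0,0.09]
    - [0,0,0.12]
    - [0,0,0.15]
    - [0,0,0.18]
    - [0,0,0.2]
  gripper: [0,0,0,0,0,0,0,0]

```text
time: 6.1
ee_pos: [0.5907, -0.2191, 0.1734]
tcp_rot: [-180.0, 0.0, 86.5]
wrist_force: [-0.5, 0.6, -2.1]
opening: 0.0184
```

```bash
python3 -c "
from plan import *
add([-4,-3.5,-.5],[0,0,.2])
go([.470,-.409,.17],Rt(83.4))"
```

```text
t 6.1 cmd [ 0.5927 -0.2168  0.173 ] [180.     0.    86.73] meas [ 0.5907 -0.2191  0.1734] [-1.7998e+02  1.0000e-02  8.6540e+01] open 0.0184 F [-0.5  0.6 -2.1]
xyz [-4.971 -2.79   0.075] dr [-0.     -0.      0.0582] rows>= 4.6 0.4
```

>>> step_arm:
  xyz:
    - [-0.8,-0.45,0]
    - [-1.6,-0.9,0]
    - [-2.4,-1.35,0]
    - [-3.2,-1.8,0]
    - [-4.0,-2.25,0]
    - [-4.6,-2.6,0]
    - [-4.9,-2.75,0.05]
    - [-4.97,-2.79,0.08]
  dr:
    - [0,0,0.01]
    - [0,0,0.02]
    - [0,0,0.03]
    - [0,0,0.04]
    - [0,0,0.05]
    - [0,0,0.058]
    - [0,0,0.058]
    - [0,0,0.058]
  gripper: [0,0,0,0,0,0,0,0]

```text
time: 6.9
ee_pos: [0.4684, -0.4107, 0.1699]
tcp_rot: [-180.0, -0.0, 83.2]
wrist_force: [0.1, 0.3, -2.8]
opening: 0.0187
```

```bash
python3 - <<'E'
from plan import *
add([-4.97,-2.79,.08],[0,0,.058])
go([.470,-.409,.1],Rt(83.4))
for n in ['wrist','side','top']:
    c=bot.camera(n); save(c,n+'4.png')
    uv=proj(c,[[.4865+u*.115-v*.993,-.267+u*.993+v*.115,.045] for u,v in [(.13,.08),(.13,-.08),(-.13,-.08),(-.13,.08)]]); print(uv.round(0).tolist())
    im=c['image'][:,:,::-1].copy(); cv2.polylines(im,[uv.round().astype(np.int32).reshape(-1,1,2)],True,(255,0,255),1)
    cv2.imwrite('pics/%s4.png'%n,im)
E
```

```text
t 6.9 cmd [ 0.47   -0.409   0.1698] [180.     0.    83.41] meas [ 0.4684 -0.4107  0.1699] [-179.98   -0.     83.23] open 0.0187 F [ 0.1  0.3 -2.8]
xyz [-1.000e-03  0.000e+00  1.745e+00] dr [-0.     -0.      0.0002] rows>= 1.4 0.0
[[188.0, -255.0], [454.0, -256.0], [420.0, 164.0], [224.0, 165.0]]
[[346.0, 286.0], [401.0, 257.0], [494.0, 336.0], [435.0, 380.0]]
[[394.0, 240.0], [397.0, 191.0], [478.0, 197.0], [475.0, 247.0]]
```

View pics/wrist4.png

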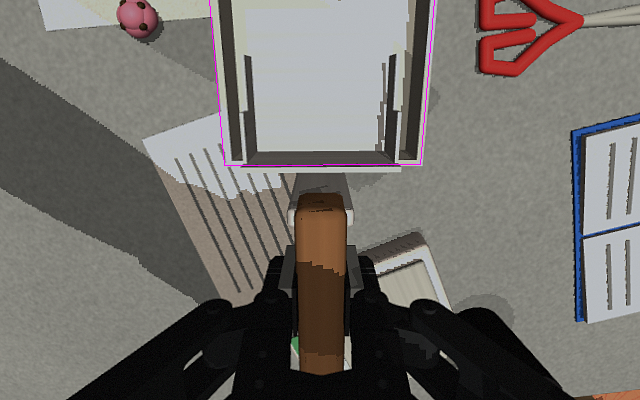

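View pics/side4.png

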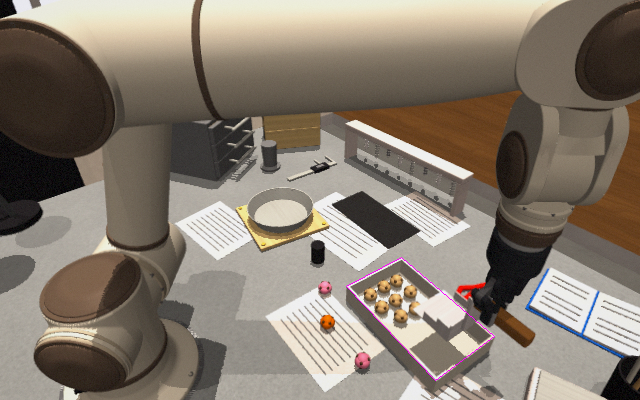

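View pics/top4.png

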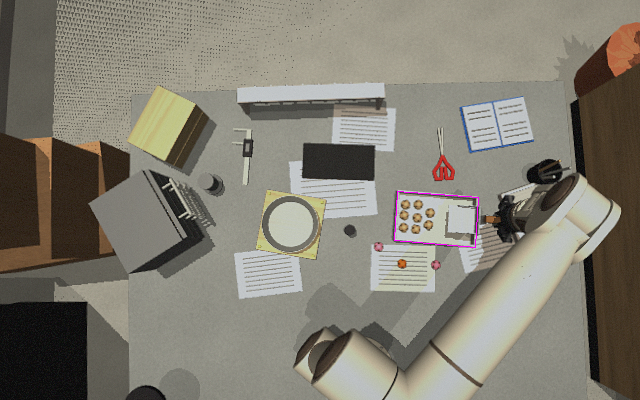

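```bash
python3 - <<'E'
from plan import *
for n in ['side','top']:
    c=bot.camera(n); im=c['image']
    for r in bot.regions_of(c,'ball0'):
        X=onz(c,[r['box'][:2]],.0205)[0]-[.4865,-.267,0]
        u=X[0]*.115+X[1]*.993; v=-X[0]*.993+X[1]*.115
        if abs(u)<.13 and abs(v)<.08: print(n,round(r['p'],2),np.round(r['box'][:2]),'u %.3f v %.3f'%(u,v))
    cr=im[240:370,330:510] if n=='side' else im[180:260,380:490]
    cv2.imwrite(f'pics/{n}b.png',cv2.resize(cr[:,:,::-1],None,fx=4 if n=='side' else 6,fy=4 if n=='side' else 6,interpolation=cv2.INTER_CUBIC))
E
```

```text
side 0.73 [396. 302.] u 0.051 v 0.003
side 0.72 [384. 288.] u 0.096 v -0.001
side 0.69 [399. 317.] u 0.017 v 0.025
side 0.61 [384. 308.] u 0.051 v 0.036
side 0.44 [410. 290.] u 0.057 v -0.044
side 0.42 [413. 310.] u 0.014 v -0.011
top 0.64 [432. 212.] u 0.009 v -0.022
top 0.58 [420. 219.] u 0.048 v 0.002
top 0.55 [407. 204.] u 0.093 v -0.041
top 0.5 [403. 227.] u 0.099 v 0.034
top 0.48 [426. 226.] u 0.026 v 0.023
top 0.45 [420. 206.] u 0.049 v -0.039
top 0.44 [414. 230.] u 0.063 v 0.040
```

View pics/topb.png

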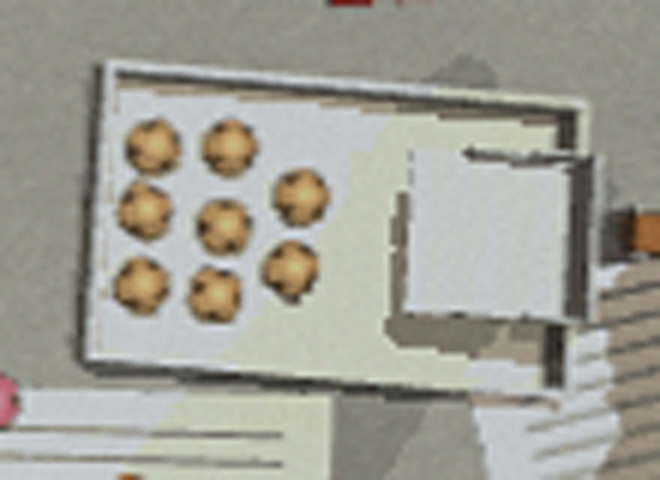

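View pics/sideb.png

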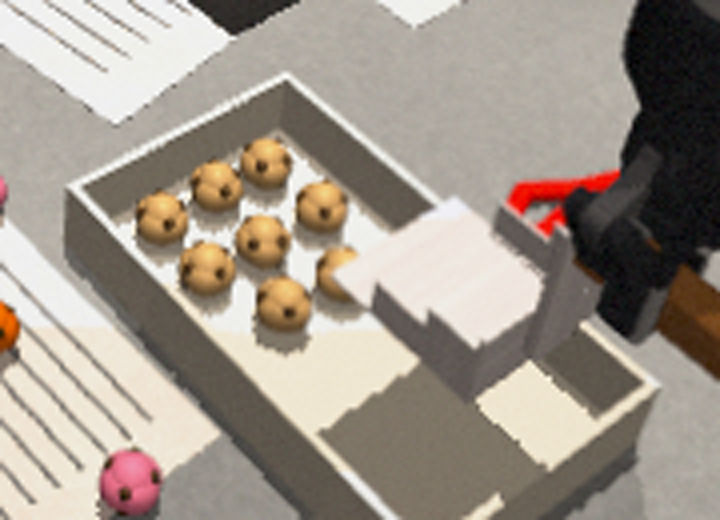

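The tub outline fits in all three views. The eight balls lie in rows of 2/3/3 at u≈0.013, 0.05 and 0.096. The scoop is centred over the empty end, so I lower it.

>>> step_arm:
  xyz:
    - [0.05,0,0.3]
    - [0.12,0,0.6]
    - [0.12,0,1.0]
    - [0.12,0,1.4]
    - [0.12,0,1.7]
    - [0.12,0,2.0]
    - [0.12,0,2.2]
    - [0.12,0,2.34]
  dr:
    - [0,0,0]
    - [0,0,0]
    - [0,0,0]
    - [0,0,0]
    - [0,0,0]
    - [0,0,0]
    - [0,0,0]
    - [0,0,0]
  gripper: [0,0,0,0,0,0,0,0]

```text
time: 8.05
ee_pos: [0.4705, -0.4044, 0.0756]
tcp_rot: [-180.0, -0.0, 83.4]
wrist_force: [0.2, -0.0, -1.2]
opening: 0.0184
```

```bash
python3 - <<'E'
from plan import *
add([.12,0,2.34],[0,0,0])
go([.470,-.409,.074],Rt(83.4))
c=bot.camera('wrist'); save(c,'wrist5.png')
c=bot.camera('side'); 
cr=c['image'][240:370,330:550]
cv2.imwrite(f'pics/side5.png',cv2.resize(cr[:,:,::-1],None,fx=3.5,fy=3.5,interpolation=cv2.INTER_CUBIC))
E
```

```text
t 8.05 cmd [ 0.4705 -0.4042  0.0762] [180.     0.    83.41] meas [ 0.4705 -0.4044  0.0756] [-1.7997e+02 -2.0000e-02  8.3420e+01] open 0.0184 F [ 0.2 -0.  -1.2]
xyz [-0.121  0.     0.055] dr [-0.     -0.      0.0002] rows>= 0.1 0.0
```

View pics/wrist5.png

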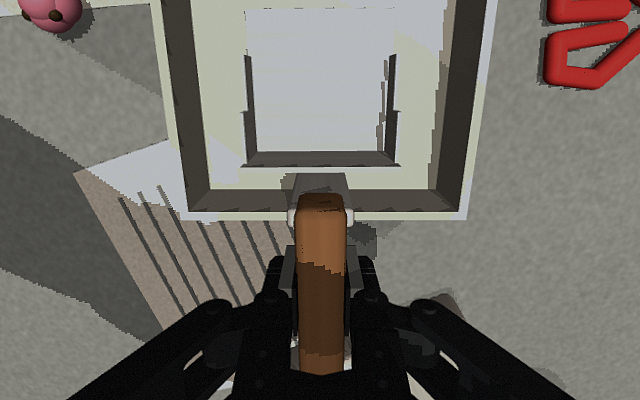

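View pics/side5.png

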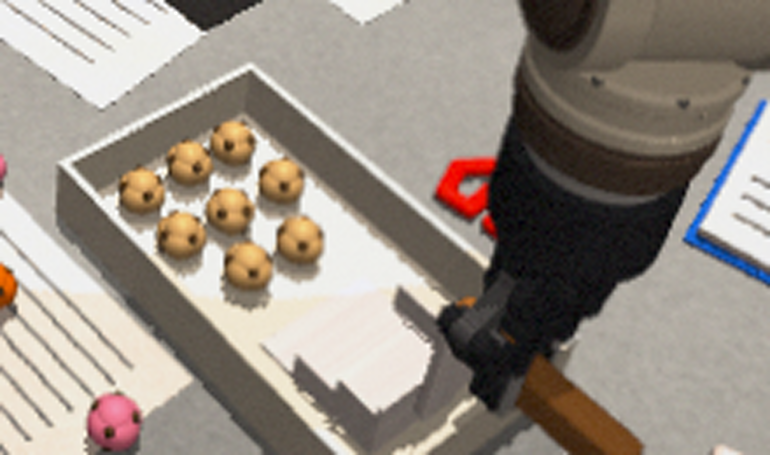

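>>> step_arm:
  xyz:
    - [0,0,0.01]
    - [0.1,0,0.01]
    - [0.35,0,0.01]
    - [0.65,0,0.01]
    - [0.95,0,0.01]
    - [1.25,0,0.01]
    - [1.55,0,0.01]
    - [1.8,0,0.01]
  dr:
    - [0,-0.015,0]
    - [0,-0.015,0]
    - [0,-0.015,0]
    - [0,-0.015,0]
    - [0,-0.015,0]
    - [0,-0.015,0]
    - [0,-0.015,0]
    - [0,-0.015,0]
  gripper: [0,0,0,0,0,0,0,0]

```text
time: 8.95
ee_pos: [0.4791, -0.3319, 0.0763]
tcp_rot: [180.0, 0.9, 83.4]
wrist_force: [-0.3, -1.4, 0.8]
opening: 0.0184
```

```bash
python3 - <<'E'
from plan import *
add([1.8,0,.01],[0,-.015,0])
go([.470,-.409,.074],Rt(83.4))
c=bot.camera('wrist'); save(c,'wrist6.png')
c=bot.camera('side'); 
cr=c['image'][240:370,330:550]
cv2.imwrite(f'pics/side6.png',cv2.resize(cr[:,:,::-1],None,fx=3.5,fy=3.5,interpolation=cv2.INTER_CUBIC))
E
```

```text
t 8.95 cmd [ 0.4788 -0.3327  0.0758] [180.     0.86  83.41] meas [ 0.4791 -0.3319  0.0763] [179.98   0.87  83.43] open 0.0184 F [-0.3 -1.4  0.8]
xyz [-1.92   0.     0.074] dr [0.     0.015  0.0002] rows>= 1.5 0.1
```

View pics/wrist6.png

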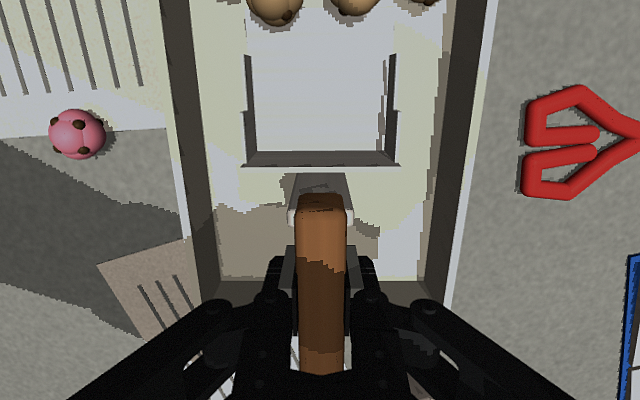

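View pics/side6.png

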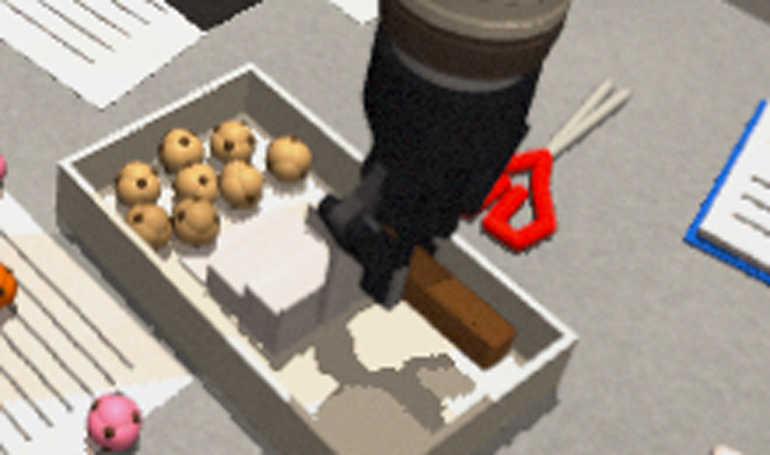

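Lip at u≈0.056, and the balls are packed against the far end with three in front of the lip. I push on.

>>> step_arm:
  xyz:
    - [0.2,0,-0.01]
    - [0.4,0,-0.01]
    - [0.6,0,-0.01]
    - [0.8,0,-0.01]
    - [1.0,0,-0.02]
    - [1.2,0,-0.02]
    - [1.35,0,-0.02]
    - [1.35,0,-0.02]
  dr:
    - [0,0,0]
    - [0,0,0]
    - [0,0,0]
    - [0,0,0]
    - [0,0,0]
    - [0,0,0]
    - [0,0,0]
    - [0,0,0]
  gripper: [0,0,0,0,0,0,0,0]

```text
time: 9.85
ee_pos: [0.4852, -0.2783, 0.076]
tcp_rot: [-180.0, 0.8, 83.5]
wrist_force: [1.0, 0.6, 0.1]
opening: 0.0185
```

```bash
python3 - <<'E'
from plan import *
add([1.35,0,-.02],[0,0,0])
go([.470,-.409,.074],Rt(83.4))
c=bot.camera('wrist'); save(c,'wrist7.png')
c=bot.camera('side'); 
cr=c['image'][240:370,330:550]
cv2.imwrite(f'pics/side7.png',cv2.resize(cr[:,:,::-1],None,fx=3.5,fy=3.5,interpolation=cv2.INTER_CUBIC))
E
```

```text
t 9.85 cmd [ 0.485  -0.279   0.0758] [180.     0.86  83.41] meas [ 0.4852 -0.2783  0.076 ] [-180.      0.81   83.46] open 0.0185 F [1.  0.6 0.1]
xyz [-3.27   0.     0.094] dr [0.     0.015  0.0002] rows>= 2.6 0.1
```

View pics/wrist7.png

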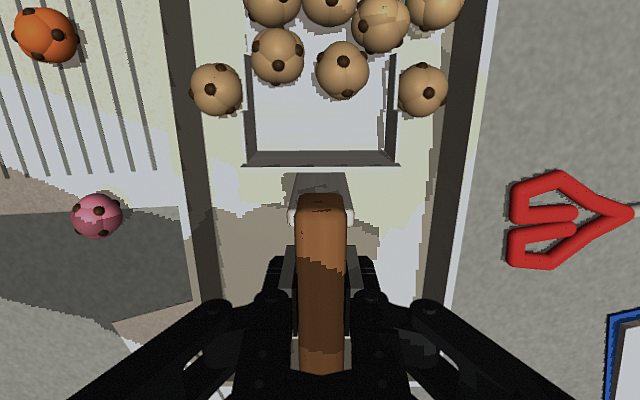

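View pics/side7.png

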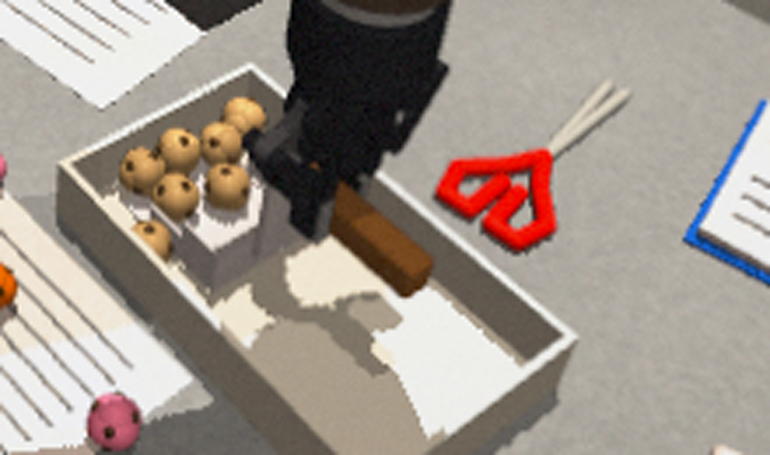

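Two balls are inside the bowl and three sit over the lip, with the lip 15 mm from the wall. Next come a last nudge and a nose-up tilt about the rear edge.

>>> step_arm:
  xyz:
    - [0.1,0,0]
    - [0.18,0,0]
    - [0.2,0,0]
    - [0.12,0,0.05]
    - [0.05,0,0.12]
    - [-0.02,0,0.18]
    - [-0.1,0,0.24]
    - [-0.17,0,0.3]
  dr:
    - [0,0,0]
    - [0,0,0]
    - [0,0.01,0]
    - [0,0.06,0]
    - [0,0.12,0]
    - [0,0.17,0]
    - [0,0.23,0]
    - [0,0.28,0]
  gripper: [0,0,0,0,0,0,0,0]

```text
time: 10.75
ee_pos: [0.4839, -0.2863, 0.0634]
tcp_rot: [-179.9, -15.4, 83.4]
wrist_force: [0.3, -0.6, -2.9]
opening: 0.0186
```

```bash
python3 - <<'E'
from plan import *
add([-.17,0,.3],[0,.28,0])
go([.470,-.409,.074],Rt(83.4))
c=bot.camera('wrist'); save(c,'wrist8.png')
c=bot.camera('side'); 
cr=c['image'][240:370,330:550]
cv2.imwrite(f'pics/side8.png',cv2.resize(cr[:,:,::-1],None,fx=3.5,fy=3.5,interpolation=cv2.INTER_CUBIC))
E
```

```text
t 10.75 cmd [ 0.4842 -0.2859  0.0639] [180.   -15.18  83.41] meas [ 0.4839 -0.2863  0.0634] [-179.95  -15.37   83.38] open 0.0186 F [ 0.3 -0.6 -2.9]
xyz [-2.922  0.    -1.055] dr [-0.00e+00 -2.65e-01  2.00e-04] rows>= 2.5 1.8
```

View pics/wrist8.png

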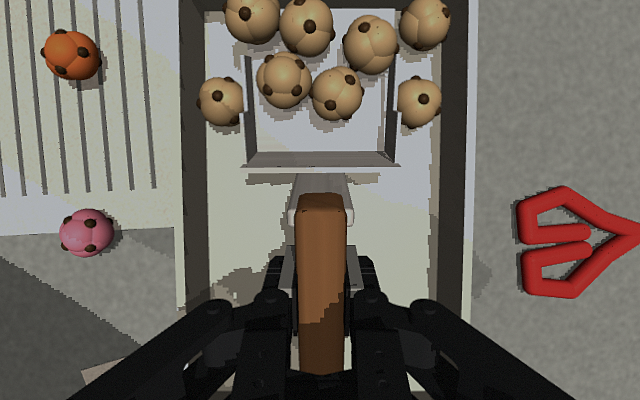

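View pics/side8.png

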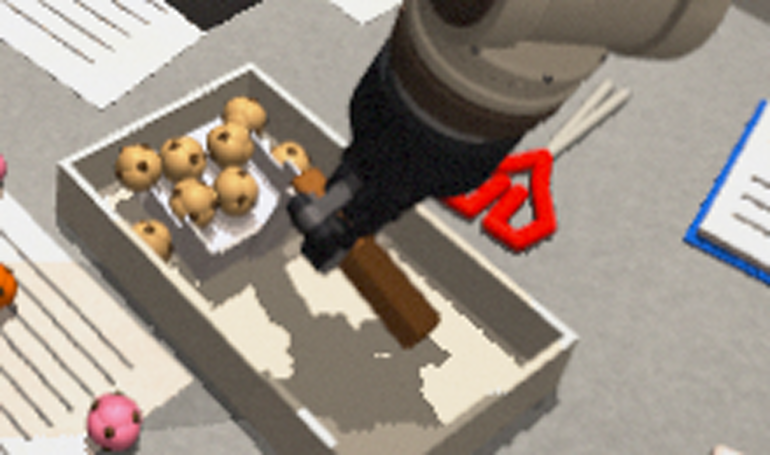

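Four or five balls are on the bowl and starting to roll back. I tilt a little more and let them settle before lifting.

>>> step_arm:
  xyz:
    - [0,0,0]
    - [-0.03,0,0.02]
    - [-0.07,0,0.04]
    - [-0.1,0,0.06]
    - [-0.1,0,0.06]
    - [-0.1,0,0.06]
    - [-0.1,0,0.06]
    - [-0.1,0,0.06]
  dr:
    - [0,0,0]
    - [0,0.03,0]
    - [0,0.06,0]
    - [0,0.08,0]
    - [0,0.08,0]
    - [0,0.08,0]
    - [0,0.08,0]
    - [0,0.08,0]
  gripper: [0,0,0,0,0,0,0,0]

```text
time: 11.65
ee_pos: [0.484, -0.2894, 0.061]
tcp_rot: [180.0, -19.7, 83.4]
wrist_force: [-0.5, 0.4, -3.2]
opening: 0.0182
```

```bash
python3 - <<'E'
from plan import *
add([-.1,0,.06],[0,.08,0])
go([.470,-.409,.074],Rt(83.4))
c=bot.camera('wrist'); save(c,'wrist9.png')
c=bot.camera('side'); 
cr=c['image'][240:370,330:550]
cv2.imwrite(f'pics/side9.png',cv2.resize(cr[:,:,::-1],None,fx=3.5,fy=3.5,interpolation=cv2.INTER_CUBIC))
E
```

```text
t 11.65 cmd [ 0.4838 -0.2892  0.0605] [180.   -19.77  83.41] meas [ 0.484  -0.2894  0.061 ] [179.98 -19.75  83.43] open 0.0182 F [-0.5  0.4 -3.2]
xyz [-2.724  0.    -1.337] dr [-0.00e+00 -3.45e-01  2.00e-04] rows>= 2.4 2.3
```

View pics/wrist9.png

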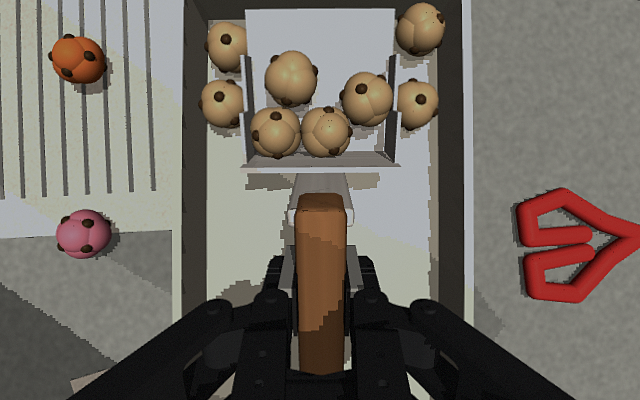

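View pics/side9.png

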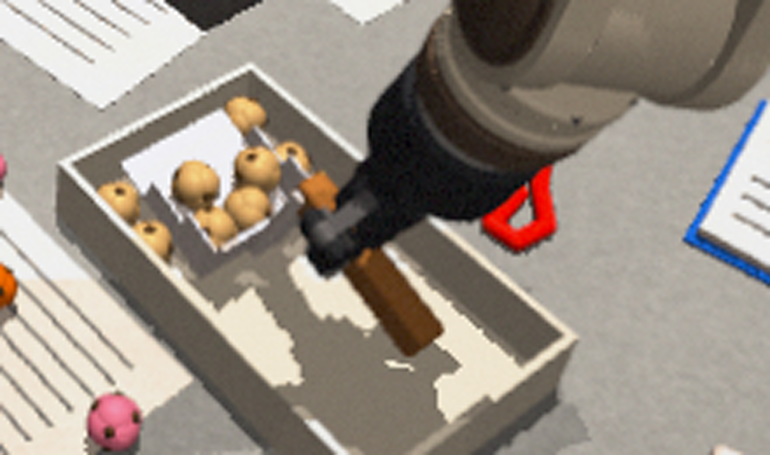

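Four balls rest against the bowl's back wall and four remain in the tub. I lift straight up.

>>> step_arm:
  xyz:
    - [-0.02,0,-0.06]
    - [0.0,0,-0.2]
    - [0.1,0,-0.45]
    - [0.2,0,-0.8]
    - [0.35,0,-1.2]
    - [0.5,0,-1.6]
    - [0.65,0,-1.95]
    - [0.75,0,-2.2]
  dr:
    - [0,0,0]
    - [0,0,0]
    - [0,0,0]
    - [0,0,0]
    - [0,0,0]
    - [0,0,0]
    - [0,0,0]
    - [0,0,0]
  gripper: [0,0,0,0,0,0,0,0]

```text
time: 12.55
ee_pos: [0.484, -0.2912, 0.156]
tcp_rot: [179.9, -19.7, 83.4]
wrist_force: [0.5, -0.2, -2.6]
opening: 0.0182
```

>>> step_arm:
  xyz:
    - [0.1,0,-0.3]
    - [0.2,0,-0.6]
    - [0.32,0,-0.9]
    - [0.4,0,-1.1]
    - [0.45,0,-1.25]
    - [0.47,0,-1.3]
    - [0.47,0,-1.3]
    - [0.47,0,-1.3]
  dr:
    - [0,0,0]
    - [0,0,0]
    - [0,0,0]
    - [0,0,0]
    - [0,0,0]
    - [0,0,0]
    - [0,0,0]
    - [0,0,0]
  gripper: [0,0,0,0,0,0,0,0]

```text
time: 13.35
ee_pos: [0.4836, -0.2909, 0.2085]
tcp_rot: [-180.0, -19.8, 83.4]
wrist_force: [1.1, 0.4, -3.1]
opening: 0.0184
```

```bash
python3 - <<'E'
from plan import *
add([.75,0,-2.2],[0,0,0]);add([.47,0,-1.3],[0,0,0])
# pour plan: pan centre
pan=np.array([.483,.200])
go([.470,-.409,.074],Rt(83.4))
c=bot.camera('wrist'); save(c,'wrist10.png')
c=bot.camera('side'); save(c,'side10.png')
for n in ['top','side']:
    c=bot.camera(n)
    th=np.linspace(0,2*np.pi,60)
    im=c['image'][:,:,::-1].copy()
    for cc,col in [((.483,.2),(255,0,255)),((.486,.196),(0,255,0))]:
        uv=proj(c,np.c_[cc[0]+.0935*np.cos(th),cc[1]+.0935*np.sin(th),0*th+.048]); cv2.polylines(im,[uv.round().astype(np.int32).reshape(-1,1,2)],True,col,1)
    cr=im[170:280,230:360] if n=='top' else im[170:260,220:350]
    cv2.imwrite(f'pics/pan{n}.png',cv2.resize(cr,None,fx=5,fy=5))
E
```

```text
t 13.35 cmd [ 0.4837 -0.2906  0.2088] [180.   -19.77  83.41] meas [ 0.4836 -0.2909  0.2085] [-179.96  -19.79   83.39] open 0.0184 F [ 1.1  0.4 -3.1]
xyz [-3.944  0.     2.163] dr [-0.00e+00 -3.45e-01  2.00e-04] rows>= 3.6 2.3
```

View pics/wrist10.png

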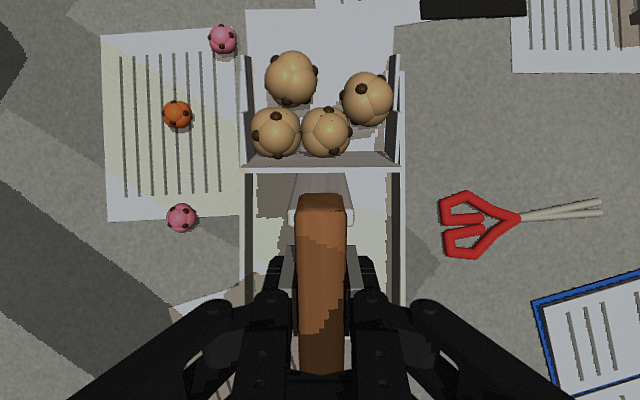

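View pics/side10.png

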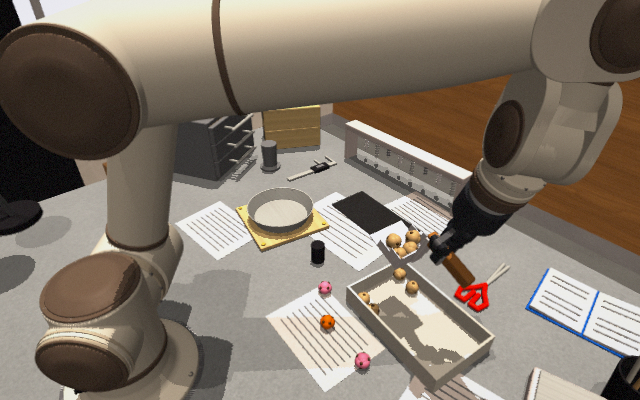

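View pics/pantop.png

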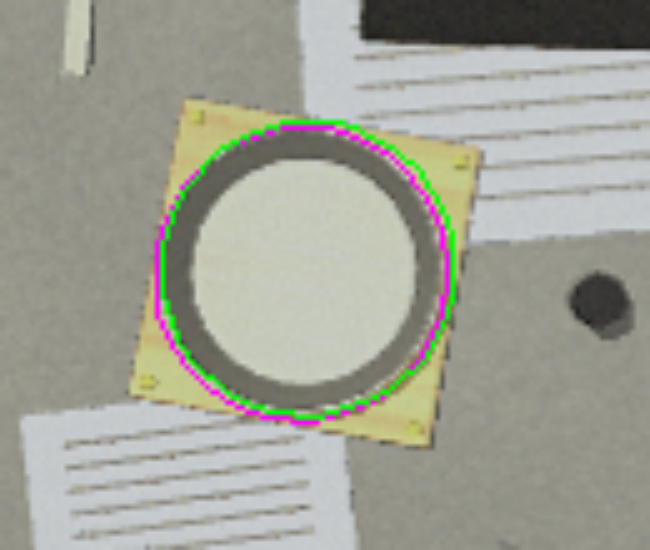

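View pics/panside.png

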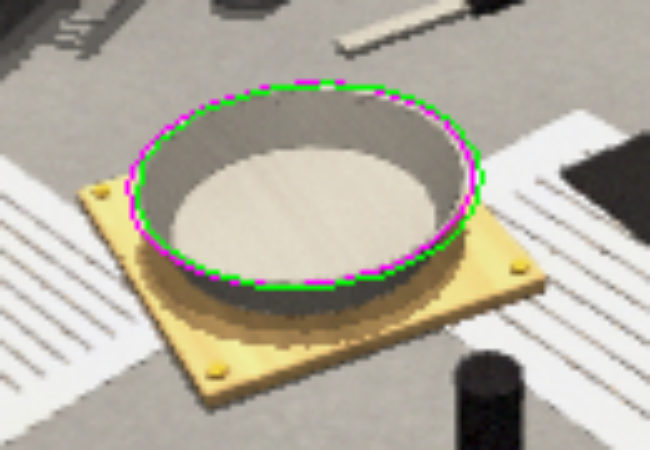

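Four balls are safely in the lifted bowl, four remain in the tub, and the pan fits at (0.485, 0.199). I carry the scoop gently toward it, still nose-up.

```bash
python3 -c "
from plan import *
P,R=cmd()
go([.485,.0304,.175],Rt(90,19.77))
go([.4845,-.13,.20],Rt(87,19.77))"
```

```text
t 13.55 cmd [ 0.4837 -0.2906  0.2088] [180.   -19.77  83.41] meas [ 0.4836 -0.2908  0.2087] [-179.97  -19.79   83.4 ] open 0.0186 F [ 0.2  0.1 -2.4]
xyz [ 7.22  -0.888  3.492] dr [ 3.890e-02  1.000e-04 -1.082e-01] rows>= 6.5 0.8
t 13.55 cmd [ 0.4837 -0.2906  0.2088] [180.   -19.77  83.41] meas [ 0.4836 -0.2908  0.2087] [-179.97  -19.79   83.4 ] open 0.0186 F [ 0.2  0.1 -2.4]
xyz [ 3.681 -0.44   1.556] dr [ 0.0212  0.0001 -0.059 ] rows>= 3.2 0.4
```

>>> step_arm:
  xyz:
    - [0.1,-0.01,0.04]
    - [0.35,-0.04,0.15]
    - [0.75,-0.09,0.32]
    - [1.3,-0.16,0.55]
    - [1.9,-0.23,0.8]
    - [2.5,-0.3,1.06]
    - [3.1,-0.37,1.31]
    - [3.7,-0.44,1.56]
  dr:
    - [0,0,0]
    - [0.002,0,-0.005]
    - [0.004,0,-0.012]
    - [0.007,0,-0.02]
    - [0.011,0,-0.03]
    - [0.014,0,-0.04]
    - [0.018,0,-0.05]
    - [0.021,0,-0.059]
  gripper: [0,0,0,0,0,0,0,0]

```text
time: 14.35
ee_pos: [0.4842, -0.1277, 0.2004]
tcp_rot: [180.0, -19.8, 87.1]
wrist_force: [0.2, -0.2, -2.3]
opening: 0.0184
```

```bash
python3 -c "
from plan import *
add([3.7,-.44,1.56],[.021,0,-.059])
go([.485,.0304,.175],Rt(90,19.77))"
```

```text
t 14.35 cmd [ 0.4846 -0.1292  0.2001] [179.99 -19.77  87.  ] meas [ 0.4842 -0.1277  0.2004] [179.99 -19.77  87.06] open 0.0184 F [ 0.2 -0.2 -2.3]
xyz [ 3.539 -0.199  1.939] dr [ 0.0179  0.0001 -0.0492] rows>= 3.2 0.3
```

>>> step_arm:
  xyz:
    - [0.6,-0.03,0.33]
    - [1.2,-0.07,0.66]
    - [1.8,-0.1,0.99]
    - [2.4,-0.13,1.32]
    - [2.9,-0.16,1.6]
    - [3.25,-0.18,1.78]
    - [3.45,-0.19,1.89]
    - [3.54,-0.2,1.94]
  dr:
    - [0.003,0,-0.008]
    - [0.006,0,-0.016]
    - [0.009,0,-0.025]
    - [0.012,0,-0.033]
    - [0.014,0,-0.04]
    - [0.016,0,-0.045]
    - [0.018,0,-0.049]
    - [0.018,0,-0.049]
  gripper: [0,0,0,0,0,0,0,0]

```text
time: 15.15
ee_pos: [0.4846, 0.0311, 0.1752]
tcp_rot: [-180.0, -19.8, 90.1]
wrist_force: [-0.4, -0.7, -2.3]
opening: 0.0187
```

```bash
python3 - <<'E'
from plan import *
add([3.54,-.2,1.94],[.018,0,-.049])
def tcp(lip,psi,a):
    return np.array(lip)-Rt(psi,a).apply([.1225,0,.069])
for lip,a in [((.485,.169,.105),12),((.485,.169,.085),6),((.485,.169,.065),2),((.485,.169,.06),0),((.485,.169,.06),-10),((.485,.169,.06),-20),((.485,.169,.06),-30)]:
    print(a,tcp(lip,90,a).round(4)); go(tcp(lip,90,a),Rt(90,a))
c=bot.camera('wrist'); save(c,'wrist11.png')
c=bot.camera('side'); save(c,'side11.png')
E
```

```text
12 [0.485  0.0348 0.147 ]
t 15.15 cmd [0.485  0.0305 0.175 ] [-179.99  -19.77   89.99] meas [0.4846 0.0311 0.1752] [-179.99  -19.77   90.07] open 0.0187 F [-0.4 -0.7 -2.3]
xyz [-0.134  0.001  0.694] dr [-1.000e-04 -1.356e-01 -2.000e-04] rows>= 0.6 0.9
6 [0.485  0.04   0.1408]
t 15.15 cmd [0.485  0.0305 0.175 ] [-179.99  -19.77   89.99] meas [0.4846 0.0311 0.1752] [-179.99  -19.77   90.07] open 0.0187 F [-0.4 -0.7 -2.3]
xyz [-0.066  0.001  0.884] dr [-1.000e-04 -2.403e-01 -2.000e-04] rows>= 0.7 1.6
2 [0.485  0.0442 0.1297]
t 15.15 cmd [0.485  0.0305 0.175 ] [-179.99  -19.77   89.99] meas [0.4846 0.0311 0.1752] [-179.99  -19.77   90.07] open 0.0187 F [-0.4 -0.7 -2.3]
xyz [-6.100e-02  1.000e-03  1.181e+00] dr [-1.000e-04 -3.101e-01 -2.000e-04] rows>= 0.9 2.1
0 [0.485  0.0465 0.129 ]
t 15.15 cmd [0.485  0.0305 0.175 ] [-179.99  -19.77   89.99] meas [0.4846 0.0311 0.1752] [-179.99  -19.77   90.07] open 0.0187 F [-0.4 -0.7 -2.3]
xyz [-1.200e-02  1.000e-03  1.217e+00] dr [-1.00e-04 -3.45e-01 -2.00e-04] rows>= 1.0 2.3
-10 [0.485  0.0603 0.1492]
t 15.15 cmd [0.485  0.0305 0.175 ] [-179.99  -19.77   89.99] meas [0.4846 0.0311 0.1752] [-179.99  -19.77   90.07] open 0.0187 F [-0.4 -0.7 -2.3]
xyz [0.485 0.001 0.858] dr [-2.000e-04 -5.195e-01 -2.000e-04] rows>= 0.8 3.5
-20 [0.485  0.0775 0.1667]
t 15.15 cmd [0.485  0.0305 0.175 ] [-179.99  -19.77   89.99] meas [0.4846 0.0311 0.1752] [-179.99  -19.77   90.07] open 0.0187 F [-0.4 -0.7 -2.3]
xyz [1.036e+00 1.000e-03 5.910e-01] dr [-2.000e-04 -6.941e-01 -2.000e-04] rows>= 1.0 4.6
-30 [0.485  0.0974 0.181 ]
t 15.15 cmd [0.485  0.0305 0.175 ] [-179.99  -19.77   89.99] meas [0.4846 0.0311 0.1752] [-179.99  -19.77   90.07] open 0.0187 F [-0.4 -0.7 -2.3]
xyz [1.626e+00 1.000e-03 4.240e-01] dr [-2.000e-04 -8.686e-01 -2.000e-04] rows>= 1.3 5.8
```

View pics/wrist11.png

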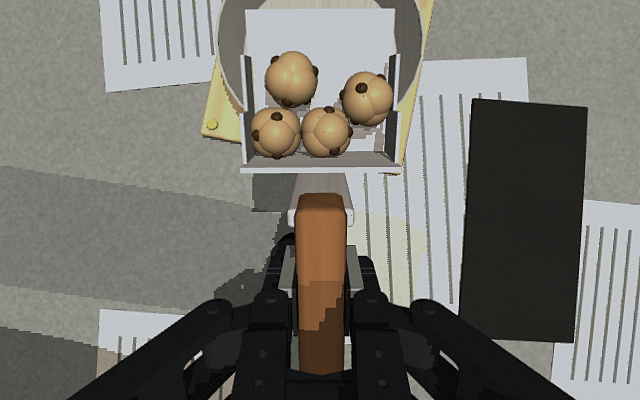

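View pics/side11.png

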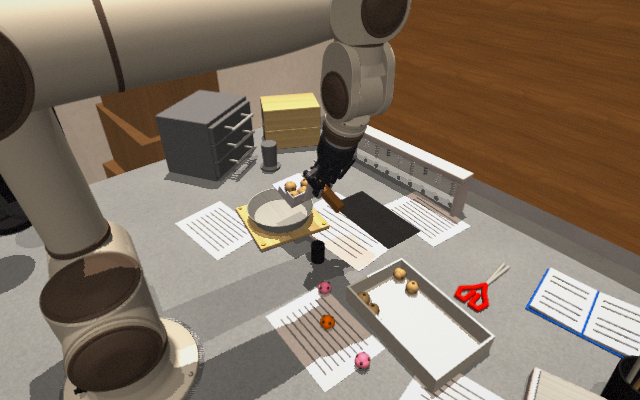

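>>> step_arm:
  xyz:
    - [-0.04,0,0.2]
    - [-0.09,0,0.45]
    - [-0.13,0,0.69]
    - [-0.1,0,0.79]
    - [-0.07,0,0.88]
    - [-0.06,0,1.03]
    - [-0.06,0,1.14]
    - [-0.06,0,1.18]
  dr:
    - [0,-0.04,0]
    - [0,-0.09,0]
    - [0,-0.136,0]
    - [0,-0.19,0]
    - [0,-0.24,0]
    - [0,-0.275,0]
    - [0,-0.3,0]
    - [0,-0.31,0]
  gripper: [0,0,0,0,0,0,0,0]

```text
time: 16.05
ee_pos: [0.4848, 0.0437, 0.1295]
tcp_rot: [-179.9, -2.0, 90.0]
wrist_force: [0.1, -0.4, -2.6]
opening: 0.0183
```

```bash
python3 - <<'E'
from plan import *
add([-.06,0,1.18],[0,-.31,0])
def tcp(lip,psi,a):
    return np.array(lip)-Rt(psi,a).apply([.1225,0,.069])
for a in [0,-4,-8,-12,-16,-20]:
    print(a); go(tcp((.485,.169,.062),90,a),Rt(90,a))
c=bot.camera('wrist'); save(c,'wrist12.png')
c=bot.camera('side'); cv2.imwrite(f'pics/side12.png',cv2.resize(c['image'][130:280,210:400,::-1],None,fx=4,fy=4,interpolation=cv2.INTER_CUBIC))
E
```

```text
0
t 16.05 cmd [0.4849 0.0442 0.1297] [-179.99   -2.     89.99] meas [0.4848 0.0437 0.1295] [-179.94   -1.96   89.98] open 0.0183 F [ 0.1 -0.4 -2.6]
xyz [ 0.059  0.001 -0.029] dr [-0.0002 -0.035  -0.0002] rows>= 0.1 0.2
-4
t 16.05 cmd [0.4849 0.0442 0.1297] [-179.99   -2.     89.99] meas [0.4848 0.0437 0.1295] [-179.94   -1.96   89.98] open 0.0183 F [ 0.1 -0.4 -2.6]
xyz [ 0.194  0.001 -0.234] dr [-0.0002 -0.1048 -0.0002] rows>= 0.2 0.7
-8
t 16.05 cmd [0.4849 0.0442 0.1297] [-179.99   -2.     89.99] meas [0.4848 0.0437 0.1295] [-179.94   -1.96   89.98] open 0.0183 F [ 0.1 -0.4 -2.6]
xyz [ 0.343  0.001 -0.429] dr [-0.0002 -0.1746 -0.0002] rows>= 0.4 1.2
-12
t 16.05 cmd [0.4849 0.0442 0.1297] [-179.99   -2.     89.99] meas [0.4848 0.0437 0.1295] [-179.94   -1.96   89.98] open 0.0183 F [ 0.1 -0.4 -2.6]
xyz [ 0.505  0.001 -0.613] dr [-2.000e-04 -2.444e-01 -2.000e-04] rows>= 0.6 1.6
-16
t 16.05 cmd [0.4849 0.0442 0.1297] [-179.99   -2.     89.99] meas [0.4848 0.0437 0.1295] [-179.94   -1.96   89.98] open 0.0183 F [ 0.1 -0.4 -2.6]
xyz [ 0.68   0.001 -0.785] dr [-2.000e-04 -3.142e-01 -2.000e-04] rows>= 0.8 2.1
-20
t 16.05 cmd [0.4849 0.0442 0.1297] [-179.99   -2.     89.99] meas [0.4848 0.0437 0.1295] [-179.94   -1.96   89.98] open 0.0183 F [ 0.1 -0.4 -2.6]
xyz [ 0.866  0.001 -0.945] dr [-2.000e-04 -3.841e-01 -2.000e-04] rows>= 1.0 2.6
```

View pics/wrist12.png

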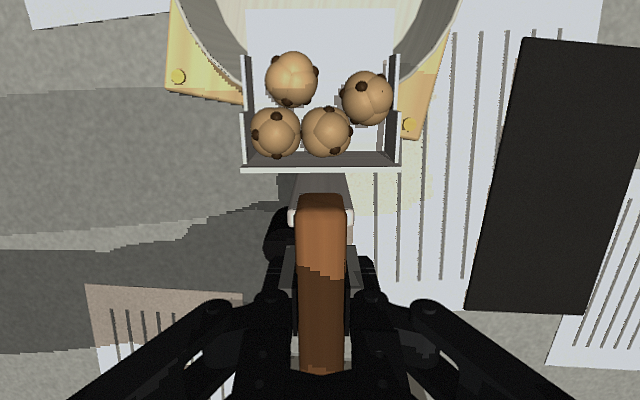

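View pics/side12.png

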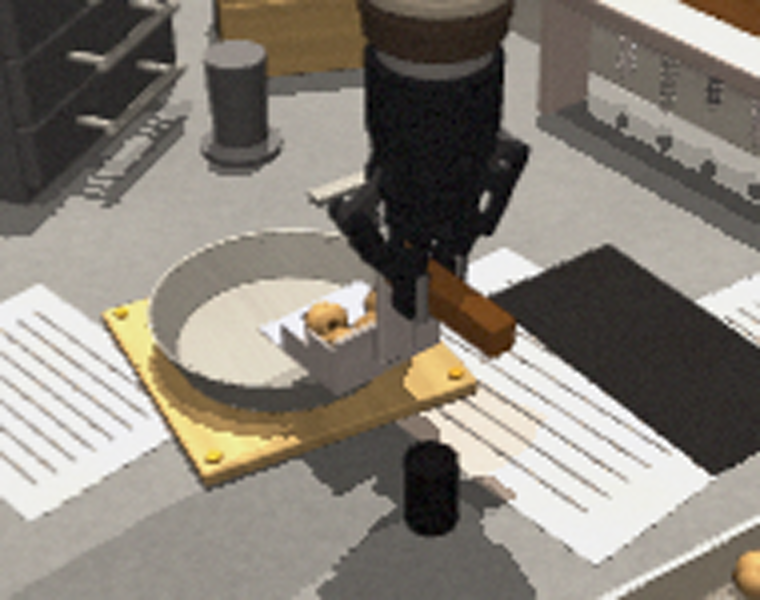

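The lip is over the pan and the balls are still at the back of the level bowl. I tip slowly.

>>> step_arm:
  xyz:
    - [0.06,0,-0.03]
    - [0.125,0,-0.13]
    - [0.19,0,-0.23]
    - [0.27,0,-0.33]
    - [0.34,0,-0.43]
    - [0.38,0,-0.48]
    - [0.42,0,-0.52]
    - [0.46,0,-0.57]
  dr:
    - [0,-0.035,0]
    - [0,-0.07,0]
    - [0,-0.105,0]
    - [0,-0.14,0]
    - [0,-0.175,0]
    - [0,-0.192,0]
    - [0,-0.21,0]
    - [0,-0.227,0]
  gripper: [0,0,0,0,0,0,0,0]

```text
time: 16.95
ee_pos: [0.485, 0.0612, 0.1535]
tcp_rot: [-180.0, 11.0, 90.0]
wrist_force: [0.6, 0.1, -2.5]
opening: 0.0187
```

```bash
python3 - <<'E'
from plan import *
add([.46,0,-.57],[0,-.227,0])
def tcp(lip,psi,a):
    return np.array(lip)-Rt(psi,a).apply([.1225,0,.069])
for a in [-16,-20,-24,-28]:
    print(a); go(tcp((.485,.169,.062),90,a),Rt(90,a))
c=bot.camera('wrist'); save(c,'wrist13.png')
c=bot.camera('side'); cv2.imwrite(f'pics/side13.png',cv2.resize(c['image'][130:280,210:400,::-1],None,fx=4,fy=4,interpolation=cv2.INTER_CUBIC))
E
```

```text
-16
t 16.95 cmd [0.485  0.0618 0.1532] [-179.99   11.     89.99] meas [0.485  0.0612 0.1535] [-179.98   11.04   89.96] open 0.0187 F [ 0.6  0.1 -2.5]
xyz [ 0.166  0.001 -0.259] dr [-0.0002 -0.0872 -0.0001] rows>= 0.2 0.6
-20
t 16.95 cmd [0.485  0.0618 0.1532] [-179.99   11.     89.99] meas [0.485  0.0612 0.1535] [-179.98   11.04   89.96] open 0.0187 F [ 0.6  0.1 -2.5]
xyz [ 0.312  0.001 -0.457] dr [-2.000e-04 -1.571e-01 -1.000e-04] rows>= 0.4 1.0
-24
t 16.95 cmd [0.485  0.0618 0.1532] [-179.99   11.     89.99] meas [0.485  0.0612 0.1535] [-179.98   11.04   89.96] open 0.0187 F [ 0.6  0.1 -2.5]
xyz [ 0.471  0.001 -0.644] dr [-2.000e-04 -2.269e-01 -1.000e-04] rows>= 0.6 1.5
-28
t 16.95 cmd [0.485  0.0618 0.1532] [-179.99   11.     89.99] meas [0.485  0.0612 0.1535] [-179.98   11.04   89.96] open 0.0187 F [ 0.6  0.1 -2.5]
xyz [ 0.642  0.001 -0.819] dr [-2.000e-04 -2.967e-01 -1.000e-04] rows>= 0.8 2.0
```

View pics/wrist13.png

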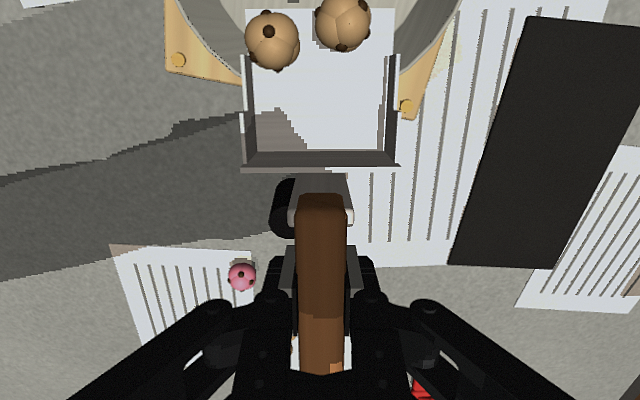

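View pics/side13.png

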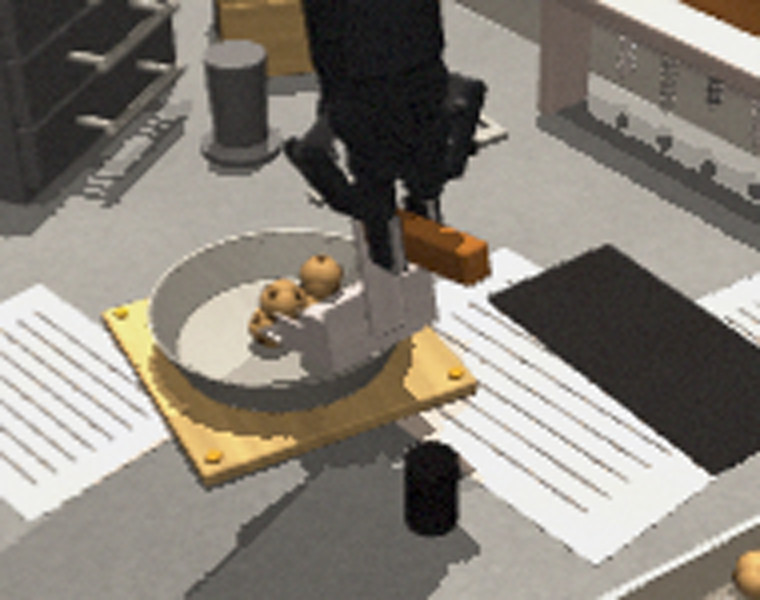

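>>> step_arm:
  xyz:
    - [0,0,0]
    - [0,0,0]
    - [0,0,0]
    - [0.08,0,-0.12]
    - [0.17,0,-0.26]
    - [0.24,0,-0.36]
    - [0.31,0,-0.46]
    - [0.31,0,-0.46]
  dr:
    - [0,0,0]
    - [0,0,0]
    - [0,0,0]
    - [0,-0.04,0]
    - [0,-0.087,0]
    - [0,-0.12,0]
    - [0,-0.157,0]
    - [0,-0.157,0]
  gripper: [0,0,0,0,0,0,0,0]

```text
time: 17.85
ee_pos: [0.4851, 0.078, 0.169]
tcp_rot: [-180.0, 20.0, 90.1]
wrist_force: [-0.8, 0.0, -2.5]
opening: 0.0182
```

```bash
python3 - <<'E'
from plan import *
add([.31,0,-.46],[0,-.157,0])
go([.485,.0465,.2],Rt(90,0))
c=bot.camera('wrist'); save(c,'wrist14.png')
c=bot.camera('side'); cv2.imwrite(f'pics/side14.png',cv2.resize(c['image'][130:280,210:400,::-1],None,fx=4,fy=4,interpolation=cv2.INTER_CUBIC))
E
```

```text
t 17.85 cmd [0.485  0.0775 0.1689] [-179.99   20.     89.99] meas [0.4851 0.078  0.169 ] [-179.96   20.03   90.08] open 0.0182 F [-0.8  0.  -2.5]
xyz [-0.993  0.001 -0.467] dr [-2.00e-04  3.49e-01 -1.00e-04] rows>= 0.9 2.3
```

View pics/wrist14.png

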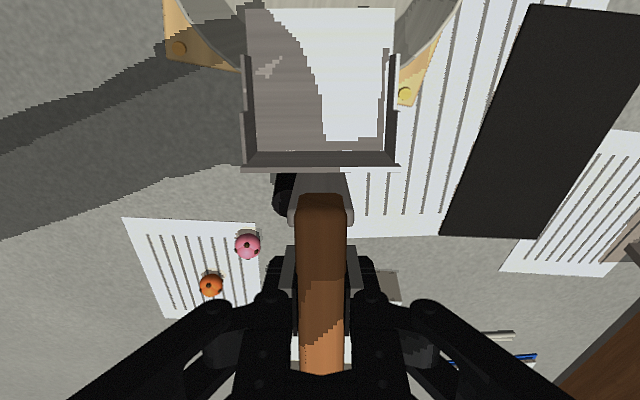

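View pics/side14.png

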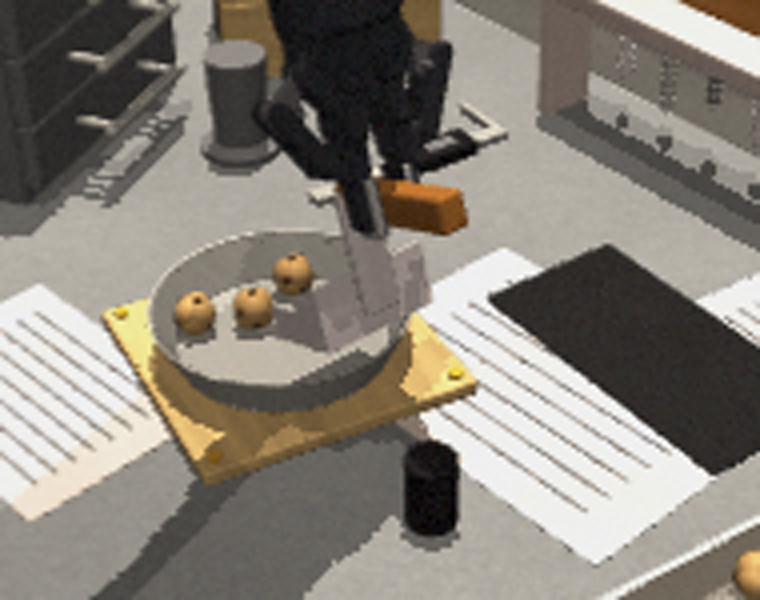

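>>> step_arm:
  xyz:
    - [-0.1,0,-0.28]
    - [-0.27,0,-0.73]
    - [-0.45,0,-0.9]
    - [-0.6,0,-0.8]
    - [-0.75,0,-0.7]
    - [-0.9,0,-0.55]
    - [-1.0,0,-0.47]
    - [-1.0,0,-0.47]
  dr:
    - [0,0,0]
    - [0,0,0]
    - [0,0.07,0]
    - [0,0.14,0]
    - [0,0.21,0]
    - [0,0.28,0]
    - [0,0.349,0]
    - [0,0.349,0]
  gripper: [0,0,0,0,0,0,0,0]

```text
time: 18.75
ee_pos: [0.485, 0.044, 0.2016]
tcp_rot: [179.9, -0.1, 89.8]
wrist_force: [0.3, 0.3, -2.1]
opening: 0.0184
```

```bash
python3 - <<'E'
from plan import *
add([-1,0,-.47],[0,.349,0])
go([.709,-.039,.16],Rt(98.2))
go([.60,0.0,.18],Rt(94))
c=bot.camera('wrist'); save(c,'wrist15.png')
c=bot.camera('side'); cv2.imwrite(f'pics/side15.png',cv2.resize(c['image'][130:380,210:500,::-1],None,fx=2.4,fy=2.4,interpolation=cv2.INTER_CUBIC))
E
```

```text
t 18.75 cmd [0.485  0.0463 0.2002] [-179.99    0.     89.99] meas [0.485  0.044  0.2016] [ 1.7992e+02 -8.0000e-02  8.9800e+01] open 0.0184 F [ 0.3  0.3 -2.1]
xyz [-2.131  5.602  1.004] dr [-0.0002 -0.     -0.1433] rows>= 4.9 1.0
t 18.75 cmd [0.485  0.0463 0.2002] [-179.99    0.     89.99] meas [0.485  0.044  0.2016] [ 1.7992e+02 -8.0000e-02  8.9800e+01] open 0.0184 F [ 0.3  0.3 -2.1]
xyz [-1.157  2.876  0.505] dr [-0.0002  0.     -0.07  ] rows>= 2.5 0.5
```

View pics/wrist15.png

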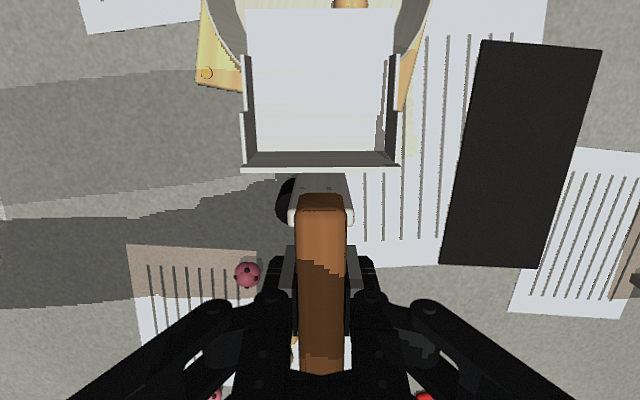

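View pics/side15.png

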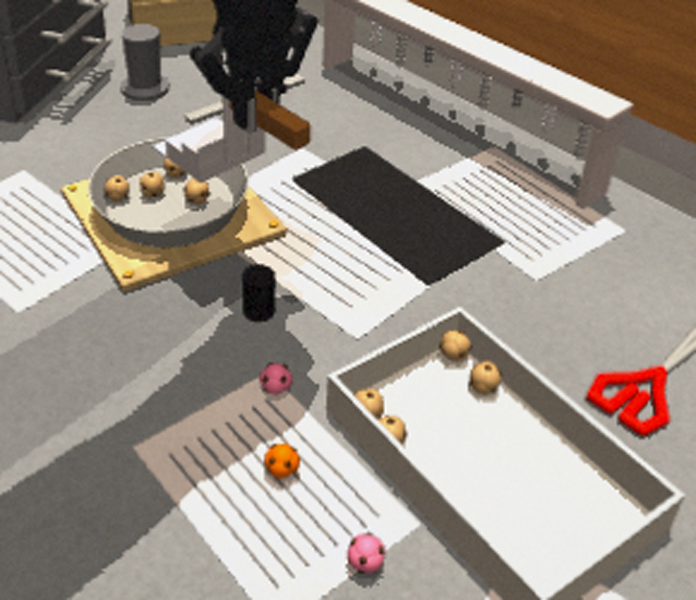

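The pan holds 4 balls, the tub holds 4 and the bowl is empty. I return the scoop to the mat.

```bash
python3 - <<'E'
from plan import *
go([.685,-.0405,.15],Rt(88))
E
```

```text
t 18.85 cmd [0.485  0.0463 0.2002] [-179.99    0.     89.99] meas [0.485  0.0451 0.2013] [1.7996e+02 7.0000e-02 8.9880e+01] open 0.0187 F [ 0.3  0.2 -2.5]
xyz [-2.169  5.002  1.254] dr [-0.0002  0.      0.0347] rows>= 4.5 0.2
```

>>> step_arm:
  xyz:
    - [-0.15,0.3,0]
    - [-0.45,1.0,0.05]
    - [-0.8,1.8,0.2]
    - [-1.15,2.6,0.4]
    - [-1.5,3.4,0.65]
    - [-1.8,4.2,0.9]
    - [-2.05,4.75,1.1]
    - [-2.17,5.0,1.25]
  dr:
    - [0,0,0]
    - [0,0,0.007]
    - [0,0,0.014]
    - [0,0,0.02]
    - [0,0,0.026]
    - [0,0,0.03]
    - [0,0,0.035]
    - [0,0,0.035]
  gripper: [0,0,0,0,0,0,0,0]

```text
time: 19.65
ee_pos: [0.6868, -0.0413, 0.1482]
tcp_rot: [-179.9, 0.1, 88.0]
wrist_force: [-0.9, 0.2, -2.0]
opening: 0.0181
```

```bash
python3 - <<'E'
from plan import *
add([-2.17,5,1.25],[0,0,.035])
go([.685,-.0405,.0735],Rt(88))
c=bot.camera('wrist'); save(c,'wrist16.png')
E
```

```text
t 19.65 cmd [ 0.6849 -0.0405  0.1502] [-179.99    0.     87.98] meas [ 0.6868 -0.0413  0.1482] [-1.7989e+02  5.0000e-02  8.8000e+01] open 0.0181 F [-0.9  0.2 -2. ]
xyz [1.000e-03 2.000e-03 1.917e+00] dr [-0.0002  0.     -0.0003] rows>= 1.5 0.0
```

View pics/wrist16.png

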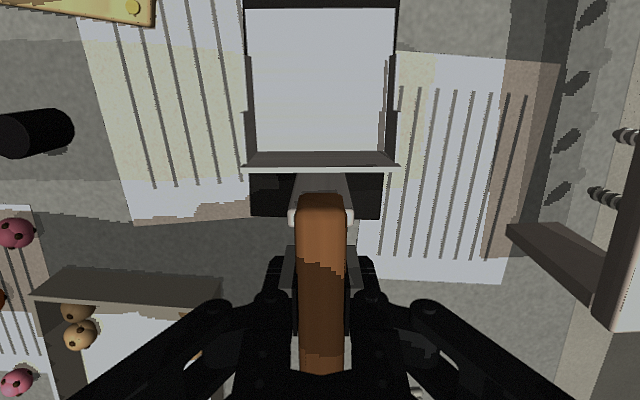

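The bowl is over the mat, which is visible behind it (columns 250–380) and past the lip. I lower it.

>>> step_arm:
  xyz:
    - [0,0,0.3]
    - [0,0,0.7]
    - [0,0,1.1]
    - [0,0,1.4]
    - [0,0,1.65]
    - [0,0,1.8]
    - [0,0,1.88]
    - [0,0,1.92]
  dr:
    - [0,0,0]
    - [0,0,0]
    - [0,0,0]
    - [0,0,0]
    - [0,0,0]
    - [0,0,0]
    - [0,0,0]
    - [0,0,0]
  gripper: [0,0,0,0,0,0,0,0]

```text
time: 20.5
ee_pos: [0.685, -0.0408, 0.0738]
tcp_rot: [180.0, 0.0, 88.0]
wrist_force: [0.1, 0.2, -0.2]
opening: 0.0187
```

```bash
python3 - <<'E'
from plan import *
add([0,0,1.92],[0,0,0])
go([.685,-.0405,.0735],Rt(88))
c=bot.camera('wrist'); save(c,'wrist17.png')
c=bot.camera('side'); cv2.imwrite(f'pics/side17.png',cv2.resize(c['image'][130:280,300:490,::-1],None,fx=4,fy=4,interpolation=cv2.INTER_CUBIC))
E
```

```text
t 20.5 cmd [ 0.6849 -0.0405  0.0734] [-179.99    0.     87.98] meas [ 0.685  -0.0408  0.0738] [179.99   0.    87.99] open 0.0187 F [ 0.1  0.2 -0.2]
xyz [ 0.001  0.002 -0.003] dr [-0.0002  0.     -0.0003] rows>= 0.0 0.0
```

View pics/side17.png

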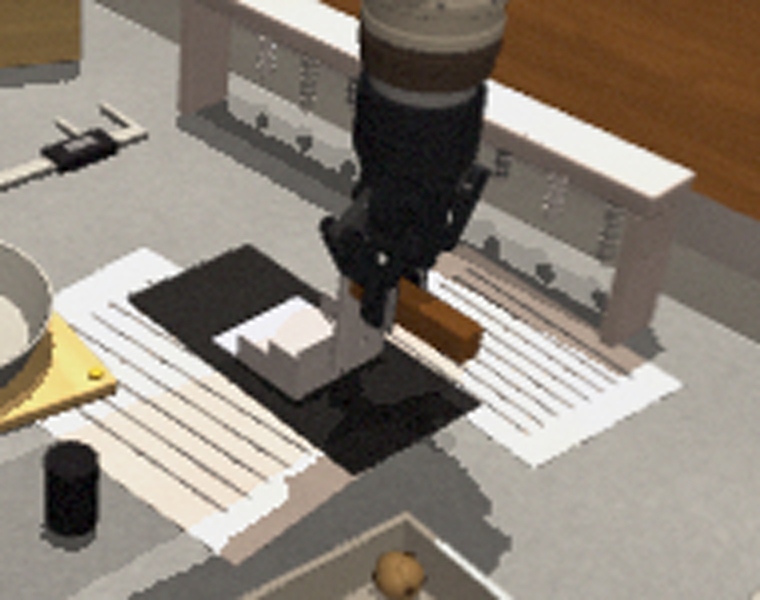

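The weight has come off the wrist (Fz −2 → −0.2 N), so the scoop is standing on the mat. I release it.

>>> step_arm:
  xyz:
    - [0,0,0]
    - [0,0,0]
    - [0,0,0]
    - [0,0,0]
    - [0,0,0]
    - [0,0,0]
    - [0,0,0]
    - [0,0,0]
  dr:
    - [0,0,0]
    - [0,0,0]
    - [0,0,0]
    - [0,0,0]
    - [0,0,0]
    - [0,0,0]
    - [0,0,0]
    - [0,0,0]
  gripper: [0.3,0.45,0.6,0.75,0.9,1,1,1]

```text
time: 21.4
ee_pos: [0.685, -0.0409, 0.0736]
tcp_rot: [-180.0, 0.0, 88.0]
wrist_force: [-0.2, 0.1, -0.6]
opening: 0.0856
```

>>> step_arm:
  xyz:
    - [0,0,-0.1]
    - [0,0,-0.4]
    - [0,0,-0.8]
    - [0,0,-1.3]
    - [0,0,-1.9]
    - [0,0,-2.5]
    - [0,0,-3.1]
    - [0,0,-3.5]
  dr:
    - [0,0,0]
    - [0,0,0]
    - [0,0,0]
    - [0,0,0]
    - [0,0,0]
    - [0,0,0]
    - [0,0,0]
    - [0,0,0]
  gripper: [1,1,1,1,1,1,1,1]

```text
time: 22.2
ee_pos: [0.6852, -0.0409, 0.217]
tcp_rot: [179.8, 0.0, 88.0]
wrist_force: [-1.3, 0.8, -0.5]
opening: 0.0854
```

```bash
python3 - <<'E'
from plan import *
add([0,0,-3.5],[0,0,0])
go([.685,-.0405,.0735],Rt(88))
c=bot.camera('wrist'); save(c,'wrist18.png')
c=bot.camera('side'); save(c,'side18.png')
c=bot.camera('top'); save(c,'top18.png')
print(bot.get_obs()['wrist_force'])
E
```

```text
t 22.2 cmd [ 0.6849 -0.0405  0.2134] [-179.99    0.     87.98] meas [ 0.6852 -0.0409  0.217 ] [1.7984e+02 1.0000e-02 8.7980e+01] open 0.0854 F [-1.3  0.8 -0.5]
xyz [1.000e-03 2.000e-03 3.497e+00] dr [-0.0002  0.     -0.0003] rows>= 2.8 0.0
[ 0.41960956 -0.41039863 -0.30425653]
```

View pics/wrist18.png

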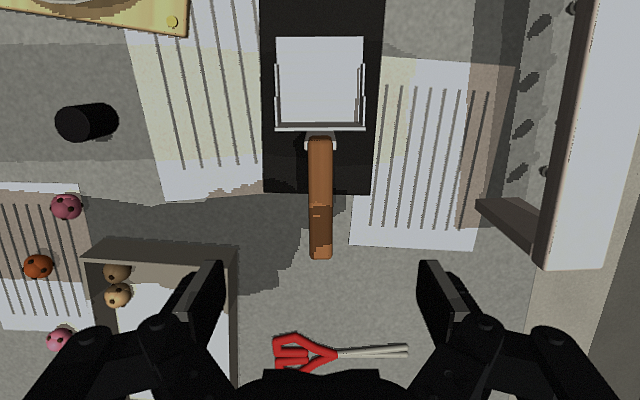

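View pics/side18.png

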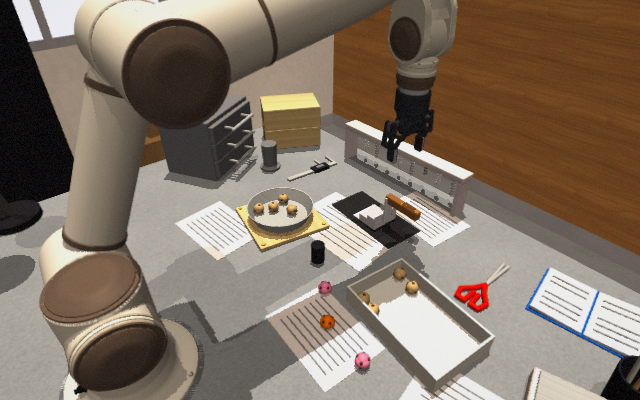

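View pics/top18.png

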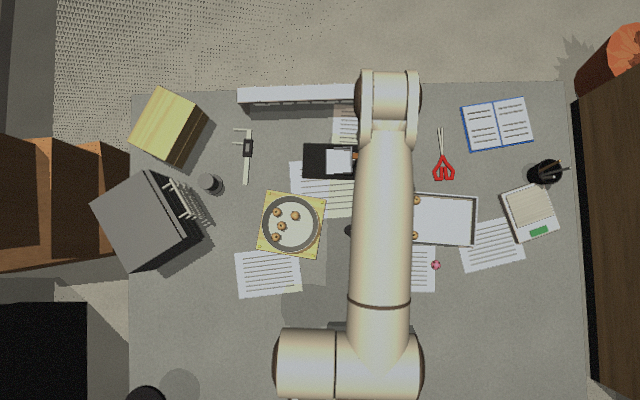

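Scoop upright and centred on the mat, 4 balls in the pan (e.g. 276,210; 294,216; 281,227; 276,237 in the top view), 4 in the tub, and nothing else looks moved. I hand the job in.

```bash
python3 -c "
from h import *
print(bot.job_done(), bot.get_obs()['time'])"
```

```text
the job is handed in; nothing more can be done
the job is handed in; nothing more can be done
```

The job is done and handed in at about 22 s of the 67 s limit; no verdict was reported.

I gripped the scoop by its handle, pushed it along the tub floor into the balls, tilted it back and lifted out four. I tipped those slowly into the steel pan and stood the empty scoop back on its mat.

- **Balls:** the last pictures show four in the pan, four in the tub and none spilled. The fingers stayed well above the balls throughout.
- **Scoop:** it is upright, with its bowl over the middle of the mat. The gripper is open and about 14 cm above where it let go, touching nothing.
- **Other things:** the canister, scissors, calipers, cone and pink and orange look-alikes look as they did at the start. I judged this by eye and did not measure it.
- **Disagreements:** two handle measurements differed by about 2° in direction and 3 mm in position. I used the wrist camera's, and the grasp was centred. Position readings differed from the commanded pose by 1–4 mm, so I tracked the commanded one.

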